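# Fish out the dropped stock tag and post all tags in the tally box

### The job

Slide the shutter of the grey tally box fully open and post every wooden stock tag through its slot until it has dropped inside: the tags lying about the worktop, and the one that fell into the gap between the two cartons, which has to be drawn clear of the gap with the wire rake before you take it in the gripper. Then slide the shutter fully shut and see that the rake lies back in its tray, lengthwise. Leave the tins, bottle, jar and the other odds and ends where they are.

Things in the scene. Friction and masses are not known exactly. Their poses are not given: they have to be found in the camera images.
- tallybox: fixed grey steel box with clear top, hollow, 170 deep (x) x 220 wide (y) x 200 mm high, walls and floor 4 mm, slippery; origin at the centre of this part's underside, z up; front looks to -x (outer face at x = -85 mm) and holds the slot, centred at y = +30 mm. In front of the face a solid shelf of full width reaches 70 mm out (x -155 to -85), its top at z = 145 mm
- slot (a point): middle of the slot's lower edge on the outer face of the tally box, 165 mm up; axes as the box, +x into the slot. The slot is 57 wide (y) x 16 mm high (z). Behind it a chute 58 mm long slopes down at 35 degrees: a tag whose rear end is pushed flush with the face tips and slides in by itself
- tongue (a point): top centre of the outer end of the steel tongue that leads level into the slot: it stands on the box's shelf, 60 long (x, up to the face) x 36 mm wide, top at 165 mm, centred on the slot, narrower than a tag so that fingers can straddle it; axes as the box
- shutter (a joint): steel shutter sliding in front of the slot, in m: 0 = shut (covers the slot), 0.1 = fully open; it slides to the box's -y and stays where left, friction about 1 N. Plate 76 wide, 4 to 8 mm in front of the face, z 167 to 191 mm; open it at least 90 mm to leave room for fingers
- shutter_tab (a point): top centre of the shutter's black upright tab, 245 mm above the worktop; the tab is 14 x 14 mm and stands free above the box's 200 mm top, its lower end at z = 190 mm; it moves with the shutter; axes as the box
- cartons: two fixed cartons side by side, 130 mm high and 200 mm deep (the cardboard one on +y 140 wide, the white one on -y 160 wide), with a 64 mm gap between them that is open at the top and at both ends; origin on the worktop at the middle of the gap's mouth, +x runs into the gap, -x comes out of it
- tray: fixed aluminium tray, 300 (x) x 120 (y) mm, walls 4 mm thick and 14 mm high, floor 3 mm thick; origin at the centre of its underside
- rake: wire rake, 160 g: wooden handle 90 x 34 x 36 mm high (x, y, z), its underside centre is the origin; an 8 mm steel wire leaves its +x end 26 mm above the underside and runs to x = 205 mm, bent down there into a triangular foot 48 wide (y), 8 mm thick, reaching 1 mm above the underside. Stands level in the tray, handle to the tray's -x. Take it across the handle
- rake_foot (a point): bottom centre of the rake's foot, on the rake at x = 205 mm
- rake_mid (a point): middle of the rake's length, on the level of its underside, at x = 82 mm from the handle's centre
- tag_a: plywood stock tag, 100 x 50 x 10 mm, about 45 g, lying flat; origin at the centre of its underside, x along its 100 mm length, z up; a dark spot near one end has no meaning and either end may go in first. It may be absent; lies on the open worktop
- tag_b: plywood stock tag, 100 x 50 x 10 mm, about 45 g, lying flat; origin at the centre of its underside, x along its 100 mm length, z up; a dark spot near one end has no meaning and either end may go in first. It may be absent; lies on the open worktop
- tag_c: plywood stock tag, 100 x 50 x 10 mm, about 45 g, lying flat; origin at the centre of its underside, x along its 100 mm length, z up; a dark spot near one end has no meaning and either end may go in first. It may be absent; lies on the open worktop
- tag_gap: plywood stock tag, 100 x 50 x 10 mm, about 45 g, lying flat; origin at the centre of its underside, x along its 100 mm length, z up; a dark spot near one end has no meaning and either end may go in first. Always present; lies in the gap between the cartons, its length along the gap, wholly inside
- jar: jar, 56 mm across, 75 mm high, bystander; origin under its centre
- tin: tin, 80 mm across, 110 mm high, bystander; origin under its centre
- tin2: tin, 84 mm across, 100 mm high, bystander; origin under its centre
- wine: green wine bottle, 74 mm across, 240 mm high, bystander; origin under its centre
- corkring: cork ring, 100 mm across, 20 mm high, bystander; origin under its centre
- knife: folded black pocket knife, 110 x 22 x 14 mm, bystander; origin under its centre
Mind the look-alikes: they are no part of the job. Leave any turquoise look-alike of the tag_a alone. Leave any red look-alike of the tag_gap alone.

How it is judged (in metres and radians):
On the way, in this order (a step that is already met when the one before it is completed fails the run):
1. the shutter is slid fully open (at least 85 mm) (value of joint shutter above 0.085 m), for 0.2 s.
2. every tag is inside the tally box (x of tag_a in the frame of tallybox between -0.083 and 0.083 m and y of tag_a in the frame of tallybox between -0.108 and 0.108 m and z of each of tag_a, tag_b, tag_c, tag_gap in the frame of tallybox below 0.115 m and x of tag_b in the frame of tallybox between -0.083 and 0.083 m and y of tag_b in the frame of tallybox between -0.108 and 0.108 m and x of tag_c in the frame of tallybox between -0.083 and 0.083 m and y of tag_c in the frame of tallybox between -0.108 and 0.108 m and x of tag_gap in the frame of tallybox between -0.083 and 0.083 m and y of tag_gap in the frame of tallybox between -0.108 and 0.108 m), for 0.2 s.
At the end, for the whole second after the job is handed in: Every tag lies at rest wholly inside the tally box, the shutter is shut to within 8 mm, and the rake lies at rest on the floor of its tray, its middle within 35 mm lengthwise and 45 mm sideways of the tray's centre, within 0.3 rad of the tray's length (either way round) (all of step 2 and x of rake_mid in the frame of tray between -0.035 and 0.035 m and y of rake_mid in the frame of tray between -0.045 and 0.045 m and z of rake_mid in the frame of tray below 0.012 m and angle between the x axis of rake and the x axis of tray, either way round below 0.3 rad and linear speed of each of rake, tag_a, tag_b, tag_c, tag_gap below 0.02 m/s and value of joint shutter below 0.008 m); the robot touches nothing.
It fails at once if the dropped tag is touched by the fingers before it is clear of the gap (its centre less than 35 mm outside the mouth) (x of tag_gap in the frame of cartons between -0.035 and 0.25 m and y of tag_gap in the frame of cartons between -0.03 and 0.03 m and z of tag_gap in the frame of cartons below 0.1 m and contact force between the fingers and tag_gap above 0.3 N).
It fails at once if a bystander is pushed more than 30 mm from its place (distance of any of jar, tin, tin2, wine, corkring, knife from where it was at the start of the episode above 0.03 m).
Of tag_a, tag_b, tag_c only 1 to 3 are there at a start; the rules pass over those that are not, and their reading is None.
At some moment in a run one of tag_a, tag_b, tag_c may be knocked a few centimetres aside while the robot is not near it.
Once in a run the grip may slacken for a moment while it holds something.
It also fails if it takes over 210 s, if anything falls off the work surface, if the arm or the gripper's body presses on something with over 40 N, if the wrist force passes 120 N, or if a joint passes its speed limit or range.

### The arm

A 6-joint arm with a two-finger parallel gripper is mounted at the origin on the work surface. World frame = base frame: x ahead of the robot, y to its left, z up, the work surface at z = 0. Lengths are in mm, angles in degrees, forces in N, time in s.
With the tool pointing down it reaches from about 350 to 850 mm from the base axis. Payload 8.1 kg.
Tool frame: the origin (TCP) lies between the finger pads; the fingertips stand 22 mm ahead of it and the grasp point (between the pads) lies 3 mm ahead of it; z points along the fingers, y is the direction in which the jaws open and shut (so a half turn about z gives the same grasp; the last joint's range is limited). The gripper opens to 85 mm and grips with 20 to 120 N. Pads are 22 mm wide; open, the fingers measure 114 mm over their backs; the gripper's body (76 mm by 85 mm) begins 54 mm behind the grasp point. The pads swing forward as they close: fully open they stand 13 mm farther back than shut.
Start: joints at [62.258, 7.471, 85.268, -0, 87.261, -4.893], TCP at [232.967, 552.93, 253.292] pointing down, gripper open.
Joint ranges: [-169.43, 169.43], [-51.17, 129.36], [1.28, 143.12], [-76.62, 256.62], [0, 156.53], [-152.29, 152.29]. Speed limits (degrees/s): [136.94, 136.94, 159.86, 180, 180, 180].

### API

Orientations are given as [roll, pitch, yaw] about the fixed x, y, z axes, in that order (R = Rz(yaw) Ry(pitch) Rx(roll)).
In Python, from bench import r gives the robot as it stands.
- The arm moves only by the tool drive_tool, never from a script. Its argument "moves" is a list of rows, each a list of 2 entries, a list of its own where there are three numbers: the shift along the world's x, y, z in mm, then the turn about the world's z in degrees. A call has exactly 8 rows; each row is the pose to reach, as a shift and turn from the pose commanded when the call began; what a row does not reach only later rows make up. A row lasts 1/12 s, in which the tool goes at most 41.7 mm and 7.16 degrees, less where a joint would pass 70% of its speed; a pose out of reach is approached as far as the arm can. A call with a gripper value outside its range is refused whole. "fingers" is the finger opening in mm, from 0 to 85.4, set as the call begins (left out, the last holds). The fingers move at their own pace and stop on an object; "squeeze" is the grip in N (left out, the last holds). Time passes only in rows, so rows that repeat a pose let the fingers close, or fill a call up. It gives the time, the measured TCP pose, the force and the opening at its end, in the units of the state.
- r.sense(): the state, without advancing time (a new reading comes with each control period).
- r.snapshot(name): name is "scene" or "top"; returns a dict with "pixels" (420x560x3 uint8, red, green, blue), "camera_matrix" (3x3 intrinsics, pixels), "k1" (the pictures are not rectified: a ray, as slopes to the right and down, at radius r is drawn at 1 + k1 r^2 times it, then the intrinsics apply), "xyz" and "orientation" of the camera in the world. Camera axes: x right, y down, z forward; pixel columns grow to the right and rows downward; lengths in mm; the calibration is good to about 2 mm. A picture is of the moment at which its call begins. There is no depth.
- r.hand_in(): hands the job in, once; it reports no verdict.
The state is a dict: "time": time; "joint_pos": joint angles; "qd": joint speeds; "joint_efforts": joint torques, N m; "tool_pos": TCP position; "tcp_rot": TCP orientation; "ft_force": force on the tool from outside, world axes, zero at the start; "wrist_torque": the same for the moment, N m; "finger_gap": finger opening in mm.
Only numpy, scipy, OpenCV 4.12 (cv2) and the standard library are available. Lean on these libraries where they do the work, as an engineer would, in place of code of your own. Each camera call takes 0.05 s, during which the arm holds its last target.

## Working session

There is one attempt and no reset: what is moved stays moved. The work goes in short steps, Python scripts to look and compute and a tool call to move; the robot and the scene stay as the last step left them, time stands still between calls to the robot, and variables do not carry over. Pictures are saved under pics/ and viewed, and the job is handed in when it is done.

Besides the shell and the picture viewer there is one more tool, called after "Request:" as a command line: name --argument value ..., lists and objects as JSON in quotes. drive_tool: Moves the arm, as the interface text tells. Its arguments: {"type":"object","properties":{"moves":{"type":"array","items":{"type":"array"}},"fingers":{"type":"number"},"squeeze":{"type":"number"}},"required":["moves"]}

```bash
ls; mkdir -p pics
cat > h.py <<'E'
import numpy as np, cv2
from bench import r
from scipy.spatial.transform import Rotation as R
def snap(n,save=None):
    s=r.snapshot(n)
    if save: cv2.imwrite('pics/'+save,cv2.cvtColor(s['pixels'],cv2.COLOR_RGB2BGR))
    return s
def Rc(s):
    o=np.array(s['orientation'],float)
    return o if o.shape==(3,3) else R.from_euler('xyz',o,degrees=True).as_matrix()
def ray(s,px):
    K=np.array(s['camera_matrix'],float);k=float(np.ravel(s['k1'])[0])
    d=cv2.undistortPoints(np.array(px,float).reshape(-1,1,2),K,np.array([k,0,0,0.]))[:,0]
    return np.array(s['xyz'],float),(Rc(s)@np.c_[d,np.ones(len(d))].T).T
def onz(s,px,z):
    o,d=ray(s,px); return (o+d*((z-o[2])/d[:,2])[:,None])[:,:2]
def proj(s,P):
    K=np.array(s['camera_matrix'],float);k=float(np.ravel(s['k1'])[0])
    Rw=Rc(s).T; t=-Rw@np.array(s['xyz'],float)
    return cv2.projectPoints(np.array(P,float).reshape(-1,1,3),cv2.Rodrigues(Rw)[0],t,K,np.array([k,0,0,0.]))[0][:,0]
E
python3 - <<'E'
from h import *
for n in('scene','top'):
    s=snap(n,n+'0.png');print(n,s['camera_matrix'],s['k1'],s['xyz'],s['orientation'])
print(r.sense())
E
```

```text
pics
scene [[413.75074163   0.         278.1647357 ]
 [  0.         413.75074163 202.44736096]
 [  0.           0.           1.        ]] -0.04607888567887897 [ 925.54048921 -730.32025718  955.31399163] [-131.68333049    0.20998342   31.07508982]
top [[458.25214484   0.         273.34535829]
 [  0.         458.25214484 210.40587466]
 [  0.           0.           1.        ]] -0.023283059616462726 [ 286.39388648   35.84568059 1389.97244325] [-170.50325823    0.18451667  -91.28962431]
{'time': 0.1, 'joint_pos': array([ 6.22583611e+01,  7.50942838e+00,  8.53228502e+01, -1.13736548e-03,
        8.72614819e+01, -4.89078335e+00]), 'qd': array([-0.04576513, -0.02133144, -0.26151284, -0.00502281,  0.05319618,
        0.07377602]), 'joint_efforts': array([ 1.05929805e-03, -5.70950317e+01, -5.01939547e+01, -1.85539634e-04,
        8.05773394e-03,  1.22273004e-04]), 'tool_pos': array([232.75195592, 552.52352737, 252.36521746]), 'tcp_rot': array([-1.79906484e+02, -6.86186815e-03,  1.57149194e+02]), 'ft_force': array([0.13651221, 0.21354372, 0.63262124]), 'wrist_torque': array([-0.01550567, -0.01495082, -0.02417362]), 'finger_gap': 85.6056180776752}
```

View pics/scene0.png

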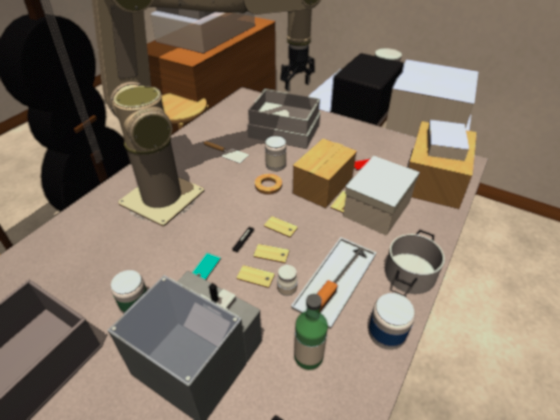

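View pics/top0.png

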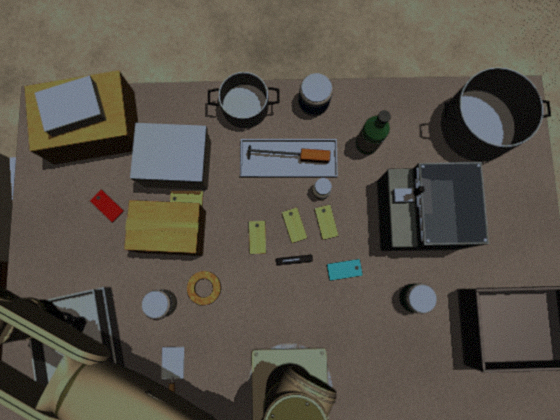

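Run:
```python
import cv2
t=cv2.imread('pics/top0.png');s=cv2.imread('pics/scene0.png')
cv2.imwrite('pics/ct.png',cv2.resize(t[150:270,365:495],None,fx=6,fy=6,interpolation=cv2.INTER_CUBIC)[:600,:780])
cv2.imwrite('pics/cs.png',cv2.resize(s[270:415,105:270],None,fx=4.1,fy=4.1,interpolation=cv2.INTER_CUBIC))
cv2.imwrite('pics/cg.png',cv2.resize(t[115:260,120:350],None,fx=3.45,fy=3.45,interpolation=cv2.INTER_CUBIC))
```

```text
(no output)
```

View pics/ct.png

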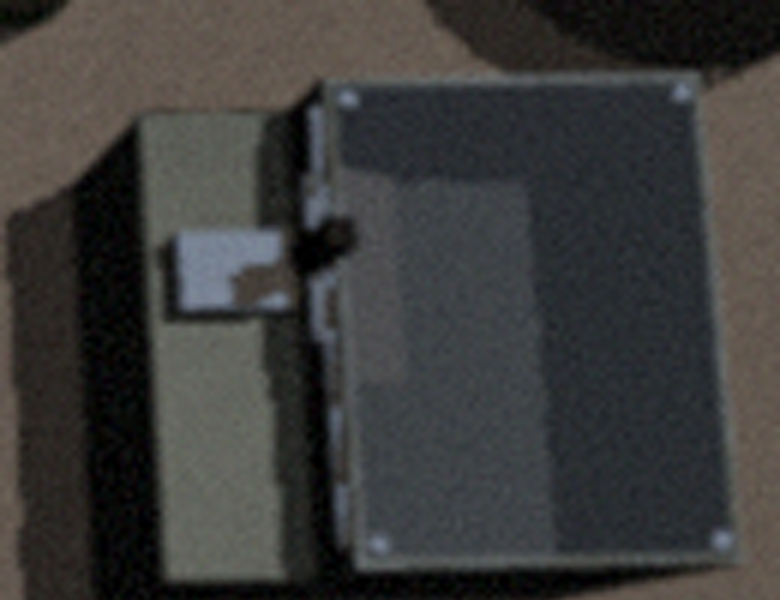

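View pics/cs.png

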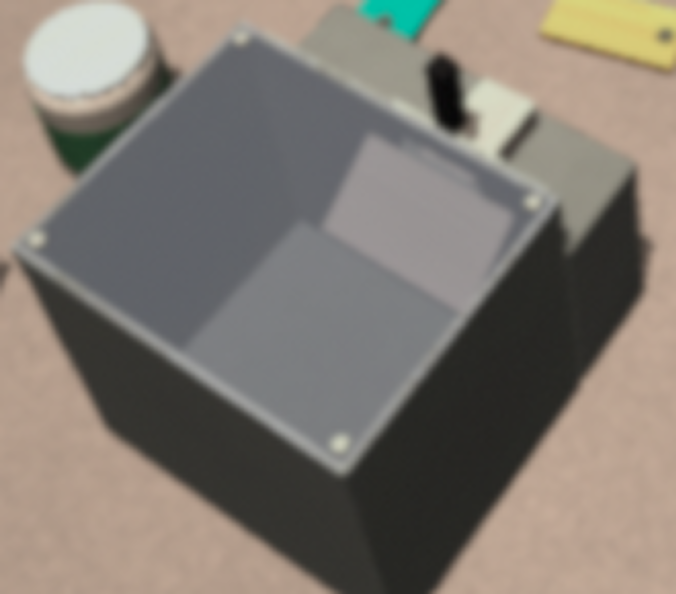

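View pics/cg.png

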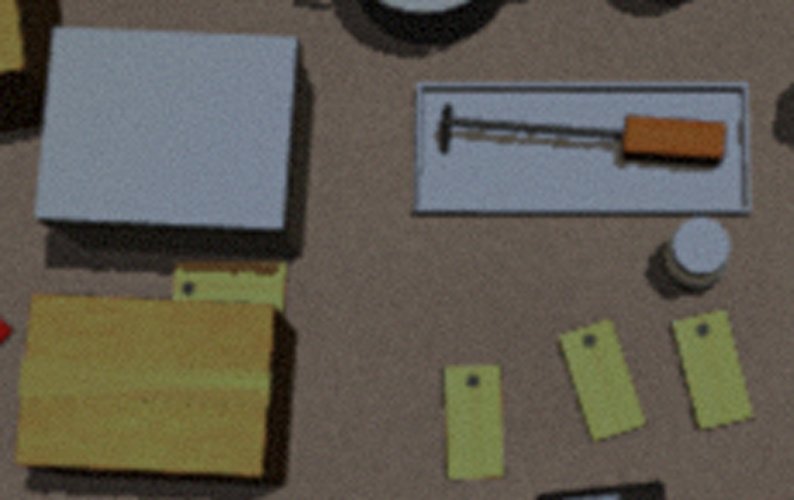

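```bash
cat >> h.py <<'E'
def fitrect(P,W,H):
    # P world pts of corners ordered as model
    m=np.array([[-W,-H],[W,-H],[W,H],[-W,H]])/2
    c=P.mean(0);A=(P-c)[:,0]+1j*(P-c)[:,1];B=m[:,0]+1j*m[:,1]
    return c,np.degrees(np.angle((A*B.conj()).sum())),np.abs((A*B.conj()).sum())/(np.abs(B)**2).sum()
def tags(s,zt=10,lo=(22,70,70),hi=(32,255,255),amin=120):
    hsv=cv2.cvtColor(s['pixels'],cv2.COLOR_RGB2HSV)
    m=cv2.inRange(hsv,np.array(lo),np.array(hi));out=[]
    for c in cv2.findContours(m,cv2.RETR_EXTERNAL,cv2.CHAIN_APPROX_NONE)[0]:
        if cv2.contourArea(c)<amin: continue
        w=onz(s,c[:,0].astype(float),zt).astype(np.float32)
        (x,y),(a,b),_=rr=cv2.minAreaRect(w); q=cv2.boxPoints(rr)
        e=[q[1]-q[0],q[2]-q[1]]; e=max(e,key=np.linalg.norm)
        out.append((c[:,0].mean(0).round(),round(x,1),round(y,1),round(a),round(b),round(np.degrees(np.arctan2(e[1],e[0]))%180,1)))
    return out
E
python3 - <<'E'
from h import *
t=snap('top');s=snap('scene')
f=lambda p,x,y,k:np.array([x,y])+(np.array(p)+.5)/k-.5
tc=f([(322,80),(698,72),(740,565),(355,570)],365,150,6)
a=onz(t,tc,200);print(a.round(1))
# order model x=box x: corners (-,+y)=(322,80)->top-left is -x,+y ; 
print('top',fitrect(a[[3,2,1,0]],170,220))
sc=f([(243,25),(558,205),(343,472),(15,243)],105,270,4.1)
b=onz(s,sc,200);print(b.round(1))
# (558,205): front(+Y world) / +X side ; 
print('scene',fitrect(b[[0,3,2,1]],170,220))
tg=f([(175,230),(178,312)],365,150,6);print('tongue',onz(t,tg,165).round(1))
tab=f([(325,222)],365,150,6)
g=lambda p:f(p,120,115,3.45)
tr=onz(t,g([(416,84),(748,84),(748,214),(416,212)]),14);print('tray',tr.round(1))
print('white',onz(t,g([(53,28),(298,38),(285,229),(37,217)]),130).round(1))
print('card',onz(t,g([(33,295),(274,307),(263,476),(17,464)]),130).round(1))
print('gap tag right edge',onz(t,g([(287,263),(284,305),(174,265)]),10).round(1))
print('handle',onz(t,g([(625,116),(726,121),(722,160),(622,153)]),39).round(1))
print('foot',onz(t,g([(447,106),(444,150)]),15).round(1))
for n,x in(('t',t),('s',s)):
  for q in tags(x):print(n,q)
E
```

```text
[[ 605.7 -356.5]
 [ 605.8 -526.1]
 [ 384.3 -522.9]
 [ 386.2 -354.4]]
top (array([ 495.51585855, -439.97316227]), np.float64(-90.5496114895324), np.float64(0.9993133048620478))
[[ 390.4 -357.4]
 [ 608.2 -360.8]
 [ 604.5 -525.4]
 [ 386.7 -521.7]]
scene (array([ 497.44299614, -441.29840892]), np.float64(-91.06826649967647), np.float64(0.9817004378331398))
tongue [[ 546.1 -295.4]
 [ 508.1 -294.3]]
tray [[ 745.5  133.6]
 [ 738.5 -167.3]
 [ 617.5 -161.8]
 [ 626.2  134.8]]
white [[763.3 429.3]
 [749.3 223.6]
 [585.9 233.8]
 [600.9 437.7]]
card [[535.7 439.1]
 [521.2 242.5]
 [384.5 250.7]
 [398.3 447.9]]
gap tag right edge [[583.2 250.7]
 [545.2 253.3]
 [583.8 351.8]]
handle [[ 703.2  -53.2]
 [ 696.5 -142.6]
 [ 660.9 -137.5]
 [ 669.3  -49.5]]
foot [[723.8 105.7]
 [682.7 109. ]]
t (array([294., 412.]), -58.1, -15.1, 157, 57, np.float32(88.7))
t (array([ 94., 386.]), 21.0, 567.1, 152, 60, np.float32(85.9))
t (array([166., 219.]), 493.4, 375.7, 224, 182, np.float32(85.1))
t (array([ 74., 110.]), 859.0, 662.7, 225, 312, np.float32(98.7))
s (array([255., 275.]), 480.2, -125.2, 101, 52, np.float32(12.1))
s (array([271., 252.]), 472.7, -28.1, 100, 52, np.float32(17.6))
s (array([280., 226.]), 438.0, 84.9, 100, 53, np.float32(0.8))
s (array([340., 202.]), 549.7, 297.1, 45, 106, np.float32(103.7))
s (array([312., 154.]), 345.1, 500.1, 131, 52, np.float32(85.7))
s (array([136.,  96.]), -629.4, 497.9, 219, 229, np.float32(118.9))
```

```bash
sed -i 's/lo=(22,70,70)/lo=(22,70,60)/' h.py
python3 - <<'E'
from h import *
t=snap('top');s=snap('scene')
f=lambda p,x,y,k:np.array([x,y])+(np.array(p)+.5)/k-.5
print('tab',onz(t,f([(342,233)],365,150,6),245),onz(s,f([(440,64)],105,270,4.1),245))
hsv=cv2.cvtColor(t['pixels'],cv2.COLOR_RGB2HSV);print(hsv[237,257],hsv[225,294],hsv[200,187],hsv[240,290])
print(proj(t,[527,-351,245]),proj(s,[527,-351,245]), 'exp tongue',proj(s,[[545.6,-296,165],[509.6,-295.5,165]]))
for q in tags(t,lo=(20,90,40),hi=(40,255,255)):print(q)
E
```

```text
tab [[ 526.23317049 -345.08562347]] [[ 527.19435264 -345.69553133]]
[ 34 106 127] [ 33 110 123] [ 36  99 131] [26 74 79]
[[423.86006909 188.07268239]] [[210.31736321 286.94176925]] exp tongue [[235.45926325 294.8196764 ]
 [223.01020675 288.07930309]]
(array([296., 411.]), -58.1, -13.7, 154, 57, np.float32(88.7))
(array([ 69., 387.]), 11.8, 641.7, 28, 158, np.float32(149.0))
(array([257., 237.]), 437.2, 87.9, 52, 97, np.float32(178.9))
(array([294., 225.]), 471.1, -26.4, 98, 49, np.float32(15.8))
(array([326., 222.]), 478.7, -123.1, 100, 50, np.float32(11.9))
(array([166., 222.]), 495.5, 372.0, 230, 191, np.float32(85.9))
(array([ 72., 110.]), 857.9, 661.0, 224, 315, np.float32(98.6))
```

Request:
drive_tool --moves '[[[12,-38,6],-3],[[25,-75,12],-6],[[37,-112,18],-9],[[50,-150,24],-12],[[62,-188,30],-15],[[75,-225,36],-18],[[88,-262,42],-21],[[100,-300,48],-24]]' --fingers 45 --squeeze 30

```text
time: 0.97
tool_pos: [333.1, 251.3, 301.7]
tcp_rot: [180.0, 0.0, 133.0]
ft_force: [1.1, 0.2, -0.6]
finger_gap: 44.9
```

Request:
drive_tool --moves '[[[12,-38,0],-3],[[25,-75,0],-6],[[37,-112,0],-9],[[50,-150,0],-12],[[62,-188,0],-15],[[75,-225,0],-18],[[88,-262,0],-21],[[100,-300,0],-24]]'

```text
time: 1.63
tool_pos: [433.2, -49.1, 301.6]
tcp_rot: [179.9, 0.0, 109.0]
ft_force: [1.4, 1.0, 0.4]
finger_gap: 45.0
```

Request:
drive_tool --moves '[[[12,-38,0],-3],[[24,-75,0],-6],[[36,-112,0],-9],[[48,-150,0],-12],[[60,-188,0],-15],[[72,-225,0],-18],[[84,-262,0],-19.7],[[94,-299,0],-19.7]]'

```text
time: 2.3
tool_pos: [527.3, -348.0, 301.0]
tcp_rot: [180.0, -0.0, 89.3]
ft_force: [0.9, 1.2, -0.0]
finger_gap: 45.1
```

Request:
drive_tool --moves '[[[0,0,0],0],[[0,0,-10],0],[[0,0,-25],0],[[0,0,-40],0],[[0,0,-55],0],[[0,0,-62],0],[[0,0,-62],0],[[0,0,-62],0]]'

```text
time: 2.97
tool_pos: [526.9, -345.2, 239.4]
tcp_rot: [-180.0, -0.0, 89.5]
ft_force: [0.2, 0.0, 0.5]
finger_gap: 45.4
```

Request:
drive_tool --moves '[[[0,0,0],0],[[0,0,0],0],[[0,0,0],0],[[0,0,0],0],[[0,0,0],0],[[0,0,0],0],[[0,0,0],0],[[0,0,0],0]]' --fingers 5 --squeeze 25

```text
time: 3.63
tool_pos: [527.5, -346.3, 240.8]
tcp_rot: [179.9, 0.1, 89.5]
ft_force: [-0.8, 1.0, 6.7]
finger_gap: 13.5
```

Request:
drive_tool --moves '[[[-8,0,0],0],[[-22,0,0],0],[[-36,0.5,0],0],[[-50,0.5,0],0],[[-64,1,0],0],[[-78,1,0],0],[[-90,1,0],0],[[-99,1,0],0]]'

```text
time: 4.3
tool_pos: [427.9, -345.6, 240.8]
tcp_rot: [179.9, 0.1, 89.4]
ft_force: [1.2, 0.9, 6.1]
finger_gap: 13.6
```

Request:
drive_tool --moves '[[[0,0,0],0],[[0,0,0],0],[[0,0,0],0],[[0,0,0],0],[[0,0,20],0],[[0,0,40],0],[[0,20,70],0],[[0,40,90],0]]' --fingers 66

```text
time: 4.97
tool_pos: [428.2, -305.2, 330.9]
tcp_rot: [180.0, 0.0, 89.4]
ft_force: [0.6, 0.8, -0.0]
finger_gap: 66.3
```

```bash
cat >> h.py <<'E'
def alltags():
    for n in('top','scene'):
        s=snap(n)
        for q in tags(s,lo=(20,90,40),hi=(40,255,255)) if n=='top' else tags(s):
            if 60<=max(q[3],q[4])<130 and q[1]>350: print(n,q)
E
python3 - <<'E'
from h import *
t=snap('top','t1.png');s=snap('scene','s1.png')
alltags()
a=cv2.resize(t['pixels'][130:290,340:500],(560,560));cv2.imwrite('pics/t1c.png',a[:,:,::-1])
print(r.sense()['tool_pos'])
E
```

```text
top (array([257., 237.]), 437.2, 86.5, 49, 97, np.float32(178.9))
top (array([294., 225.]), 471.3, -25.6, 100, 50, np.float32(16.5))
top (array([326., 222.]), 478.8, -123.6, 99, 49, np.float32(12.7))
scene (array([255., 275.]), 480.0, -126.0, 100, 52, np.float32(13.1))
scene (array([271., 252.]), 472.6, -27.8, 100, 51, np.float32(16.3))
scene (array([280., 226.]), 438.0, 84.9, 100, 53, np.float32(0.8))
scene (array([340., 201.]), 548.2, 296.1, 44, 106, np.float32(106.0))
[ 428.61031391 -304.98736573  329.67807576]
```

View pics/t1c.png

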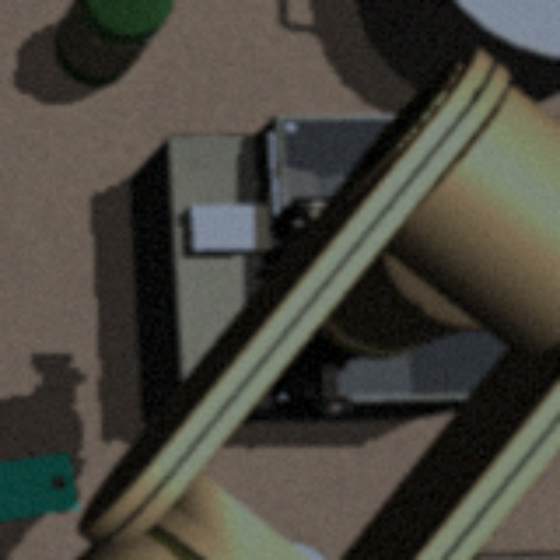

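View pics/s1.png

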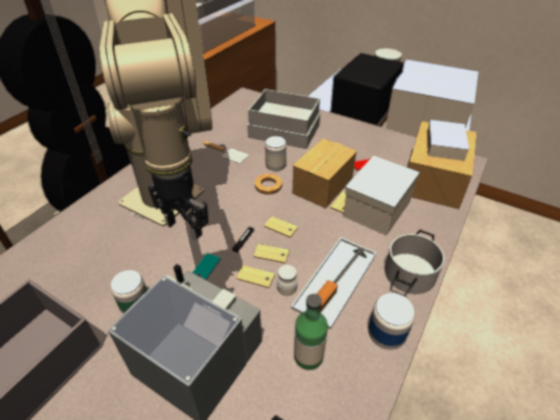

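Request:
drive_tool --moves '[[[8,22,0],-6],[[20,50,-10],-12],[[32,78,-40],-18],[[44,106,-75],-24],[[56,134,-110],-31],[[68,160,-145],-38],[[76,178,-175],-45],[[81,187,-200],-52]]'

```text
time: 5.83
tool_pos: [508.1, -115.9, 125.4]
tcp_rot: [-179.8, 0.1, 37.2]
ft_force: [-0.0, -0.4, 0.1]
finger_gap: 66.1
```

Request:
drive_tool --moves '[[[0,0,0],-6],[[0,0,0],-12],[[0,0,-10],-18],[[0,0,-30],-25],[[0,0,-55],-25],[[0,0,-80],-25],[[0,0,-97],-25],[[0,0,-105],-25]]'

```text
time: 6.5
tool_pos: [505.4, -117.4, 19.3]
tcp_rot: [-179.8, 0.4, 12.4]
ft_force: [-0.3, -0.3, -0.7]
finger_gap: 65.9
```

Request:
drive_tool --moves '[[[0,0,0],0],[[0,0,0],0],[[0,0,0],0],[[0,0,0],0],[[0,0,0],0],[[0,0,0],0],[[0,0,0],0],[[0,0,0],0]]' --fingers 35 --squeeze 40

```text
time: 7.17
tool_pos: [509.2, -118.1, 24.7]
tcp_rot: [180.0, -0.0, 12.5]
ft_force: [0.1, 0.1, -0.9]
finger_gap: 48.3
```

Request:
drive_tool --moves '[[[0,0,5],0],[[0,0,15],0],[[0,0,30],0],[[0,0,50],0],[[0,0,70],0],[[0,0,90],0],[[0,0,110],0],[[0,0,120],0]]'

```text
time: 7.83
tool_pos: [510.4, -118.5, 148.2]
tcp_rot: [179.9, -0.2, 12.5]
ft_force: [-0.3, -0.2, -0.8]
finger_gap: 48.5
```

Run:
```python
from h import *
s=snap('scene');a=s['pixels'][180:330,170:340];cv2.imwrite('pics/s2.png',cv2.resize(a,None,fx=4,fy=4,interpolation=cv2.INTER_CUBIC)[:,:,::-1])
q=r.sense();print(q['tool_pos'],q['finger_gap'])
```

```text
[ 511.22221753 -118.80774281  149.35482895] 48.50204825212287
```

View pics/s2.png

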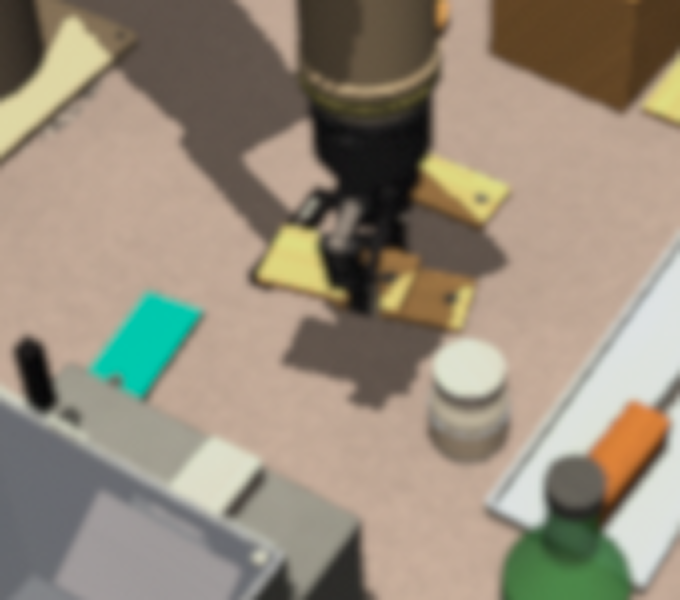

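Request:
drive_tool --moves '[[[2,-2,8],3],[[5,-8,16],9],[[8,-18,25],16],[[11,-30,33],23],[[14,-42,40],30],[[16,-54,46],37],[[18,-64,48],44],[[19,-72,48],51]]'

```text
time: 8.55
tool_pos: [528.2, -190.9, 192.4]
tcp_rot: [180.0, 0.0, 63.8]
ft_force: [0.7, -0.4, -0.7]
finger_gap: 48.6
```

Request:
drive_tool --moves '[[[0,-8,0],7],[[0,-16,0],14],[[0,-24,0],20],[[0,-32,0],24],[[0,-38,0],25.85],[[0,-40,0],25.85],[[0,-40,0],25.85],[[0,-40,0],25.85]]'

```text
time: 9.22
tool_pos: [527.7, -229.8, 191.8]
tcp_rot: [-180.0, -0.0, 89.2]
ft_force: [0.6, -0.1, -0.4]
finger_gap: 48.4
```

Run:
```python
from h import *
q=r.sense();print(q['tool_pos'],q['tcp_rot'],q['finger_gap'])
s=snap('scene');a=s['pixels'][220:370,130:300];cv2.imwrite('pics/s3.png',cv2.resize(a,None,fx=4,fy=4,interpolation=cv2.INTER_CUBIC)[:,:,::-1])
s=snap('top');a=s['pixels'][150:270,290:490];cv2.imwrite('pics/t3.png',cv2.resize(a,None,fx=4,fy=4,interpolation=cv2.INTER_CUBIC)[:,:,::-1])
```

```text
[ 527.73372229 -229.79648829  191.79724626] [-1.79960112e+02 -3.21875412e-02  8.92134410e+01] 48.41147070993833
```

View pics/s3.png

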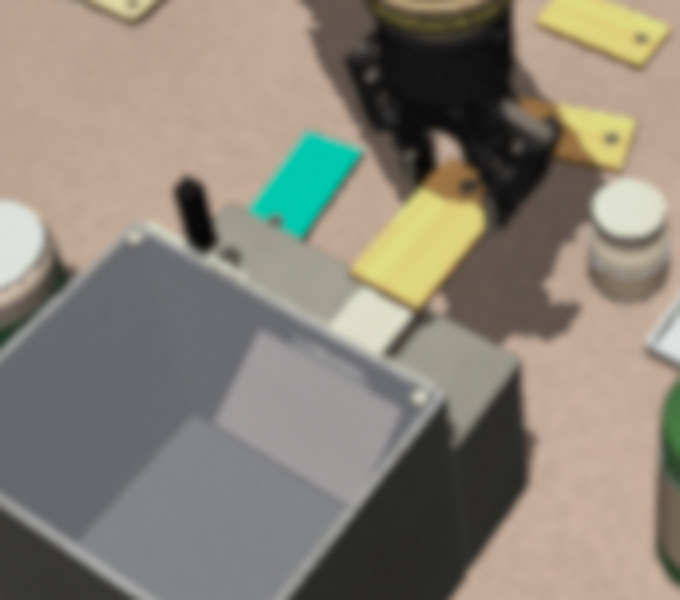

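View pics/t3.png

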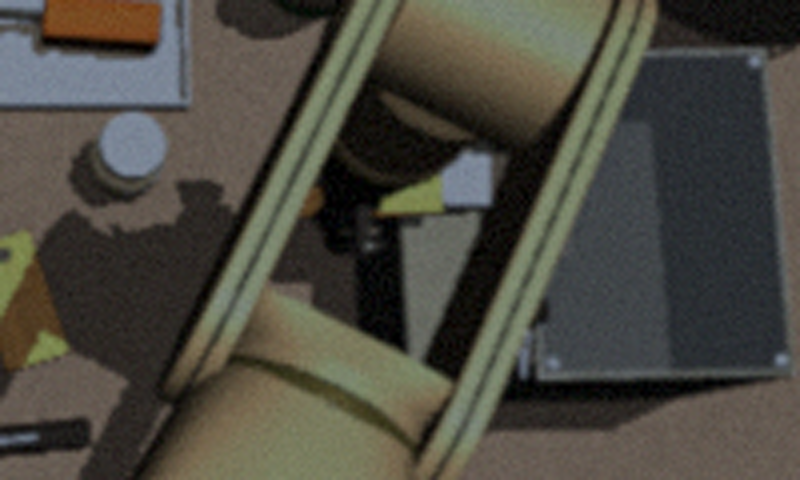

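Request:
drive_tool --moves '[[[0,-15,0],0],[[0,-30,0],0],[[0,-42,0],0],[[-0.5,-54,0],0],[[-0.5,-66,0],0],[[-1,-78,0],0],[[-1,-90,0],0],[[-1,-97,0],0]]'

```text
time: 9.98
tool_pos: [526.7, -329.0, 192.2]
tcp_rot: [-180.0, 0.0, 89.2]
ft_force: [0.3, 0.6, -0.6]
finger_gap: 48.4
```

Request:
drive_tool --moves '[[[0,-5,0],0],[[0,-10,0],0],[[0,-14,0],0],[[0,-14,0],0],[[0,-14,0],0],[[0,-14,0],0],[[0,-14,0],0],[[0,-14,0],0]]'

```text
time: 10.65
tool_pos: [527.1, -340.7, 192.4]
tcp_rot: [180.0, 0.0, 89.3]
ft_force: [-0.5, -0.3, -0.1]
finger_gap: 48.1
```

Request:
drive_tool --moves '[[[0,0,0],0],[[0,0,0],0],[[0,0,0],0],[[0,0,0],0],[[0,0,0],0],[[0,0,0],0],[[0,0,0],0],[[0,0,0],0]]' --fingers 64

```text
time: 11.32
tool_pos: [527.0, -341.1, 192.3]
tcp_rot: [-180.0, -0.0, 89.3]
ft_force: [-0.1, 0.7, -0.2]
finger_gap: 64.1
```

Run:
```python
from h import *
q=r.sense();print(q['tool_pos'],q['ft_force'],q['finger_gap'])
s=snap('scene');a=s['pixels'][220:370,130:300];cv2.imwrite('pics/s4.png',cv2.resize(a,None,fx=4,fy=4,interpolation=cv2.INTER_CUBIC)[:,:,::-1])
```

```text
[ 526.95928432 -341.08907121  192.29343776] [-0.08979802  0.66487808 -0.15243023] 64.09167319639207
```

View pics/s4.png

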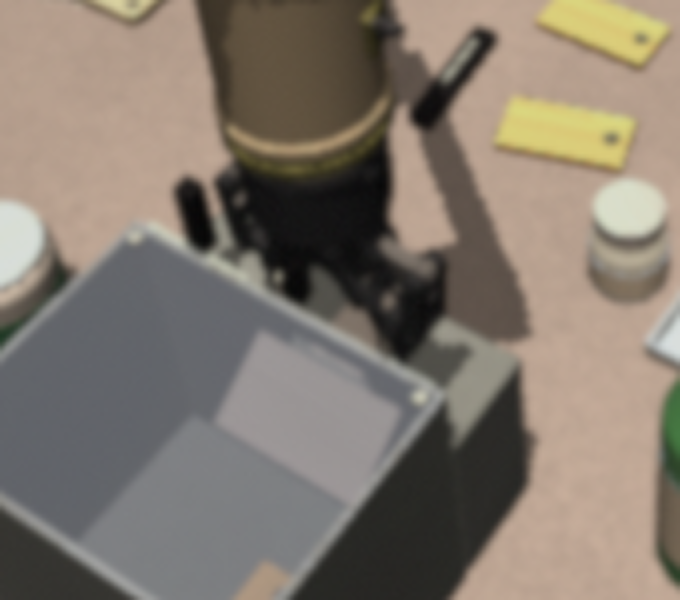

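Request:
drive_tool --moves '[[[0,20,0],0],[[0,50,4],0],[[-3,85,8],-6],[[-7,125,8],-13],[[-11,165,8],-20],[[-15,200,0],-27],[[-20,235,-10],-34],[[-22,260,-30],-41]]'

```text
time: 12.03
tool_pos: [505.8, -78.8, 164.4]
tcp_rot: [179.8, -0.1, 48.0]
ft_force: [0.1, -0.1, 0.3]
finger_gap: 63.9
```

Run:
```python
from h import *
alltags()
s=snap('scene');a=s['pixels'][200:400,110:310];cv2.imwrite('pics/s5.png',cv2.resize(a,None,fx=3,fy=3,interpolation=cv2.INTER_CUBIC)[:,:,::-1])
```

```text
scene (array([340., 202.]), 548.4, 295.6, 44, 107, np.float32(106.0))
```

View pics/s5.png

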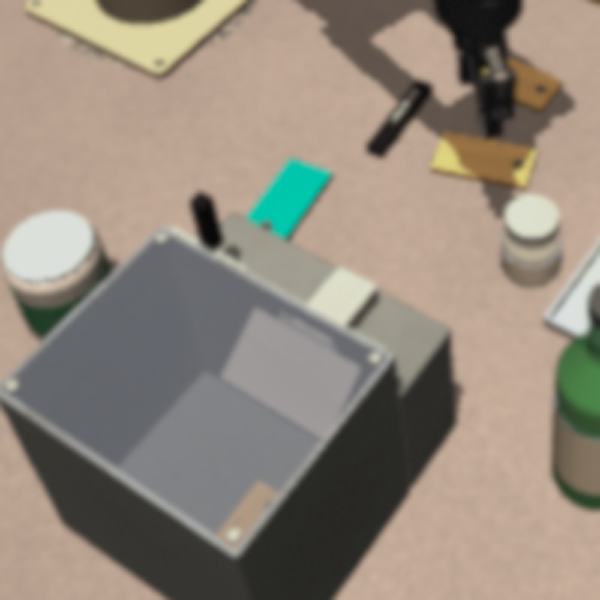

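Request:
drive_tool --moves '[[[0,8,-5],-6],[[-1,20,-10],-12],[[-2,34,-15],-18],[[-3,48,-22],-24],[[-4,58,-32],-29],[[-4,62,-45],-32],[[-4,62.5,-60],-32],[[-4,62.5,-72],-32]]'

```text
time: 12.85
tool_pos: [501.7, -19.4, 90.3]
tcp_rot: [180.0, -0.1, 16.4]
ft_force: [-0.8, 0.2, -0.6]
finger_gap: 63.9
```

Request:
drive_tool --moves '[[[0,0,-12],0],[[0,0,-24],0],[[0,0,-36],0],[[0,0,-46],0],[[0,0,-54],0],[[0,0,-60],0],[[0,0,-64],0],[[0,0,-66],0]]'

```text
time: 13.52
tool_pos: [500.8, -18.5, 23.7]
tcp_rot: [-180.0, 0.0, 16.3]
ft_force: [1.1, 0.1, -0.3]
finger_gap: 64.2
```

Request:
drive_tool --moves '[[[0,0,0],0],[[0,0,0],0],[[0,0,0],0],[[0,0,0],0],[[0,0,0],0],[[0,0,0],0],[[0,0,0],0],[[0,0,0],0]]' --fingers 35 --squeeze 40

```text
time: 14.18
tool_pos: [501.2, -18.6, 24.6]
tcp_rot: [180.0, -0.0, 16.3]
ft_force: [-0.4, 0.4, 3.5]
finger_gap: 48.0
```

Request:
drive_tool --moves '[[[0,0,5],0],[[0,0,15],0],[[0,0,30],0],[[0,0,50],0],[[0,0,70],0],[[0,0,90],0],[[0,0,110],0],[[0,0,120],0]]'

```text
time: 14.85
tool_pos: [502.3, -18.8, 147.9]
tcp_rot: [179.9, -0.2, 16.3]
ft_force: [0.6, 0.1, -0.6]
finger_gap: 48.4
```

Run:
```python
from h import *
s=snap('scene');a=s['pixels'][180:330,170:340];cv2.imwrite('pics/s6.png',cv2.resize(a,None,fx=4,fy=4,interpolation=cv2.INTER_CUBIC)[:,:,::-1])
q=r.sense();print(q['tool_pos'],q['finger_gap'])
```

```text
[503.1196771  -18.86786357 149.01339236] 48.55908938594077
```

View pics/s6.png

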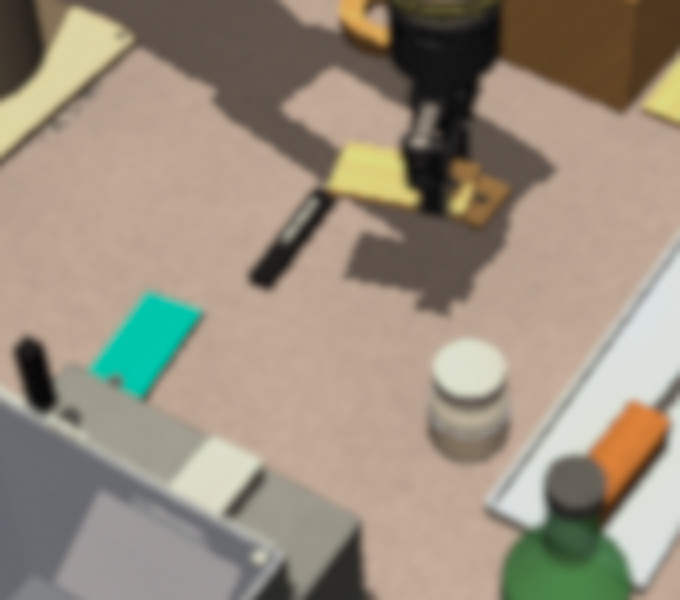

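Request:
drive_tool --moves '[[[2,-2,8],3],[[5,-10,16],9],[[8,-22,25],15],[[12,-36,33],21],[[15,-52,40],27],[[20,-68,46],33],[[24,-80,48],39],[[27,-90,48],45]]'

```text
time: 15.57
tool_pos: [528.2, -109.6, 192.3]
tcp_rot: [180.0, 0.0, 61.6]
ft_force: [0.2, 0.6, -0.0]
finger_gap: 48.5
```

Request:
drive_tool --moves '[[[0,-12,0],5],[[0,-32,0],11],[[0,-54,0],17],[[0,-78,0],23],[[0,-98,0],28],[[0,-112,0],28],[[0,-119,0],28],[[0,-121.5,0],28]]'

```text
time: 16.23
tool_pos: [527.6, -230.8, 191.6]
tcp_rot: [-180.0, -0.0, 89.1]
ft_force: [-0.6, 0.4, 0.3]
finger_gap: 48.4
```

Request:
drive_tool --moves '[[[0,0,0],0],[[0,0,0],0],[[0,-12,0],0],[[0,-26,0],0],[[0,-40,0],0],[[0,-54,0],0],[[-0.5,-64,0],0],[[-0.5,-72,0],0]]'

```text
time: 16.9
tool_pos: [527.1, -304.0, 192.2]
tcp_rot: [-180.0, 0.0, 89.2]
ft_force: [-0.0, 0.3, -0.4]
finger_gap: 48.3
```

Run:
```python
from h import *
q=r.sense();print(q['tool_pos'],q['tcp_rot'],q['finger_gap'])
s=snap('scene');a=s['pixels'][220:370,130:300];cv2.imwrite('pics/s7.png',cv2.resize(a,None,fx=4,fy=4,interpolation=cv2.INTER_CUBIC)[:,:,::-1])
```

```text
[ 527.13202274 -303.9942709   192.17643229] [-1.79988428e+02  5.80033740e-03  8.92201021e+01] 48.26622311950405
```

View pics/s7.png

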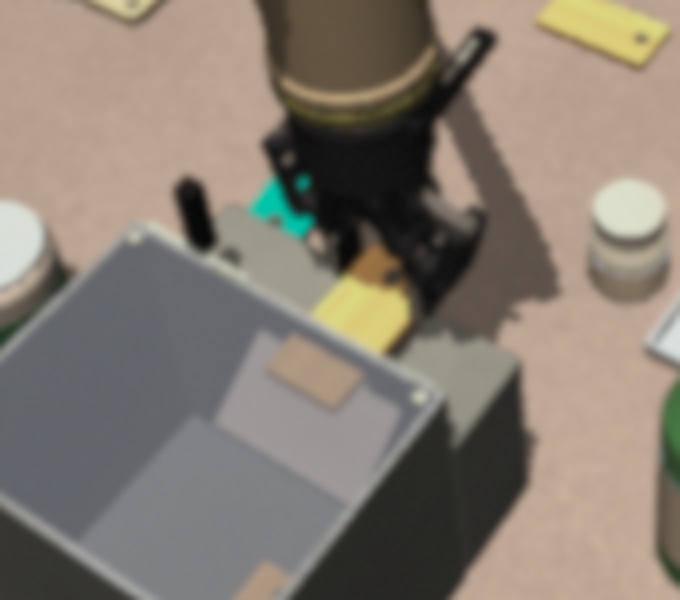

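Request:
drive_tool --moves '[[[0,-10,0],0],[[0,-20,0],0],[[-0.5,-30,0],0],[[-0.5,-36,0],0],[[-0.5,-39,0],0],[[-0.5,-39,0],0],[[-0.5,-39,0],0],[[-0.5,-39,0],0]]'

```text
time: 17.62
tool_pos: [527.0, -340.7, 192.2]
tcp_rot: [-180.0, -0.0, 89.3]
ft_force: [0.5, 0.2, 0.4]
finger_gap: 48.7
```

Request:
drive_tool --moves '[[[0,0,0],0],[[0,0,0],0],[[0,0,0],0],[[0,0,0],0],[[0,0,0],0],[[0,0,0],0],[[0,0,0],0],[[0,0,0],0]]' --fingers 64

```text
time: 18.28
tool_pos: [527.0, -341.1, 192.3]
tcp_rot: [-180.0, -0.0, 89.3]
ft_force: [0.7, 0.1, 0.8]
finger_gap: 63.8
```

Request:
drive_tool --moves '[[[0,15,0],0],[[0,35,3],0],[[0,60,8],0],[[-3,90,8],-6],[[-7,120,8],-12],[[-11,150,8],-18],[[-15,180,8],-24],[[-20,200,8],-30]]'

```text
time: 18.95
tool_pos: [506.5, -138.0, 200.2]
tcp_rot: [-180.0, -0.1, 59.1]
ft_force: [0.3, 0.8, 0.6]
finger_gap: 64.3
```

Run:
```python
from h import *
q=r.sense();print(q['tool_pos'],q['tcp_rot'],q['finger_gap'])
alltags()
s=snap('scene');a=s['pixels'][200:400,110:310];cv2.imwrite('pics/s8.png',cv2.resize(a,None,fx=3,fy=3,interpolation=cv2.INTER_CUBIC)[:,:,::-1])
```

```text
[ 506.49463906 -138.03519015  200.24882975] [-1.79979714e+02 -5.03836239e-02  5.90657790e+01] 64.28971467596155
top (array([255., 235.]), 437.2, 86.2, 49, 97, np.float32(179.2))
scene (array([283., 225.]), 438.1, 88.0, 52, 100, np.float32(176.0))
scene (array([340., 201.]), 549.9, 296.6, 45, 107, np.float32(103.7))
```

View pics/s8.png

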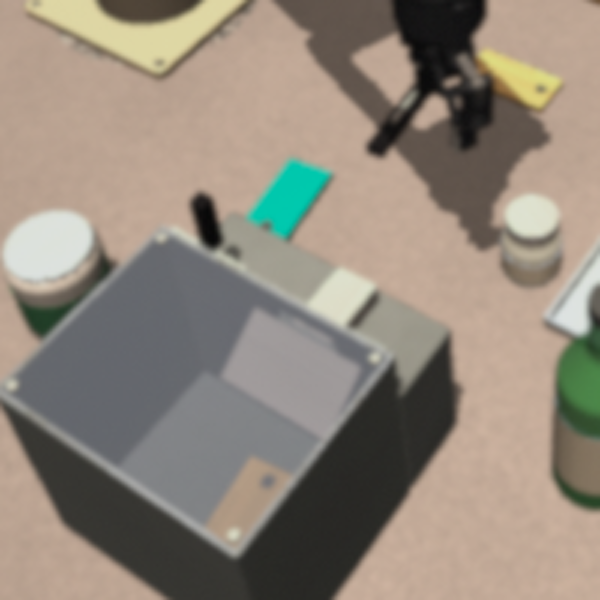

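Request:
drive_tool --moves '[[[-5,20,0],-7],[[-10,50,-10],-14],[[-15,85,-22],-21],[[-20,120,-36],-28],[[-26,155,-50],-35],[[-32,190,-70],-42],[[-36,215,-90],-49],[[-39,227,-110],-56]]'

```text
time: 19.77
tool_pos: [467.9, 88.3, 89.7]
tcp_rot: [-180.0, -0.1, 4.3]
ft_force: [-0.3, 0.0, 0.1]
finger_gap: 63.8
```

Request:
drive_tool --moves '[[[0,0,-8],-3.3],[[0,0,-20],-3.3],[[0,0,-34],-3.3],[[0,0,-46],-3.3],[[0,0,-54],-3.3],[[0,0,-60],-3.3],[[0,0,-64],-3.3],[[0,0,-66],-3.3]]'

```text
time: 20.43
tool_pos: [468.0, 85.7, 24.0]
tcp_rot: [180.0, 0.0, 1.2]
ft_force: [-0.7, -0.5, -0.3]
finger_gap: 64.2
```

Request:
drive_tool --moves '[[[0,0,0],0],[[0,0,0],0],[[0,0,0],0],[[0,0,0],0],[[0,0,0],0],[[0,0,0],0],[[0,0,0],0],[[0,0,0],0]]' --fingers 35 --squeeze 40

```text
time: 21.1
tool_pos: [468.5, 86.0, 24.9]
tcp_rot: [-180.0, -0.1, 1.2]
ft_force: [-0.0, -0.4, 5.4]
finger_gap: 48.4
```

Request:
drive_tool --moves '[[[0,0,5],0],[[0,0,15],0],[[0,0,30],0],[[0,0,50],0],[[0,0,70],0],[[0,0,90],0],[[0,0,110],0],[[0,0,120],0]]'

```text
time: 21.77
tool_pos: [469.1, 86.0, 147.6]
tcp_rot: [-180.0, -0.2, 1.2]
ft_force: [1.5, -0.1, 0.7]
finger_gap: 47.9
```

Run:
```python
from h import *
s=snap('scene');a=s['pixels'][180:330,170:340];cv2.imwrite('pics/s9.png',cv2.resize(a,None,fx=4,fy=4,interpolation=cv2.INTER_CUBIC)[:,:,::-1])
q=r.sense();print(q['tool_pos'],q['finger_gap'])
```

```text
[469.90404474  86.14687524 148.66883407] 48.29856658735462
```

View pics/s9.png

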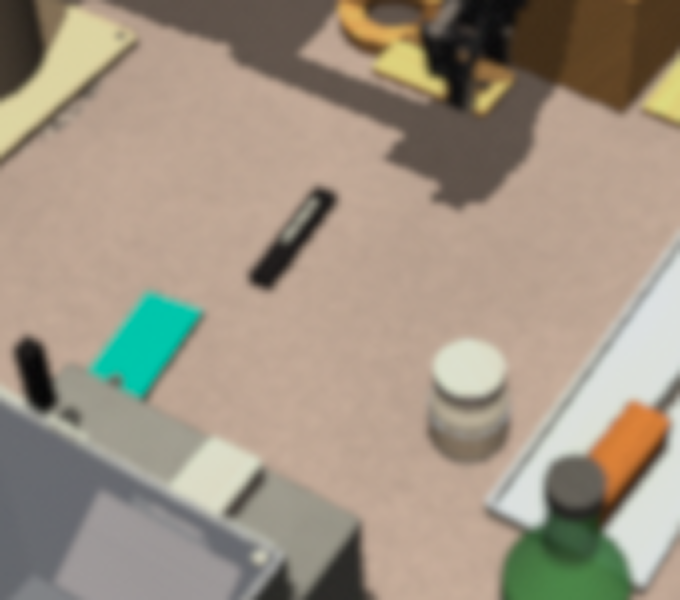

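Request:
drive_tool --moves '[[[2,-3,8],3],[[5,-11,16],8],[[8,-22,25],14],[[12,-36,33],20],[[15,-51,40],26],[[19,-66,46],32],[[22,-79,48],38],[[25,-90,48],44]]'

```text
time: 22.48
tool_pos: [493.0, -5.0, 192.1]
tcp_rot: [-180.0, 0.0, 45.5]
ft_force: [-0.1, -0.4, -0.2]
finger_gap: 48.6
```

Request:
drive_tool --moves '[[[4,-14,0],5],[[8,-30,0],10],[[13,-48,0],16],[[18,-68,0],22],[[23,-88,0],28],[[28,-108,0],34],[[32,-126,0],40],[[35,-140,0],44.1]]'

```text
time: 23.15
tool_pos: [527.6, -145.3, 191.1]
tcp_rot: [-179.9, -0.0, 89.6]
ft_force: [-0.3, 0.6, 0.1]
finger_gap: 48.2
```

Request:
drive_tool --moves '[[[0,-16,0],0],[[0,-34,0],0],[[0,-52,0],0],[[0,-68,0],0],[[0,-79,0],0],[[0,-86,0],0],[[0,-86,0],0],[[0,-86,0],0]]'

```text
time: 23.82
tool_pos: [527.8, -229.8, 191.8]
tcp_rot: [-180.0, -0.0, 89.3]
ft_force: [-0.5, 0.4, -0.2]
finger_gap: 48.3
```

Run:
```python
from h import *
q=r.sense();print(q['tool_pos'],q['tcp_rot'],q['finger_gap'])
s=snap('scene');a=s['pixels'][220:370,130:300];cv2.imwrite('pics/s10.png',cv2.resize(a,None,fx=4,fy=4,interpolation=cv2.INTER_CUBIC)[:,:,::-1])
```

```text
[ 527.80489073 -229.77101182  191.84678576] [-1.79965614e+02 -4.03045425e-02  8.92681173e+01] 48.284649373839706
```

View pics/s10.png

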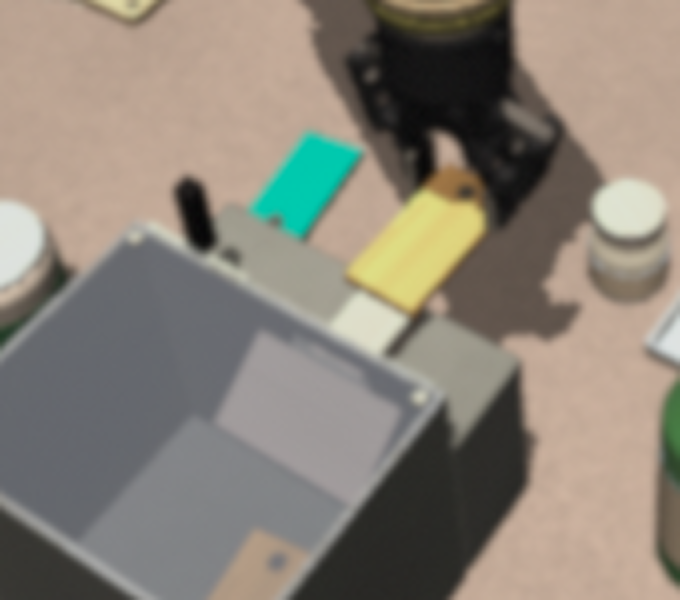

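Request:
drive_tool --moves '[[[0.5,-10,0],0],[[0.5,-20,0],0],[[0.5,-30,0],0],[[0.5,-40,0],0],[[0.5,-48,0],0],[[0.5,-55,0],0],[[0.5,-60,0],0],[[0.5,-60,0],0]]'

```text
time: 24.53
tool_pos: [528.3, -291.3, 192.2]
tcp_rot: [-180.0, 0.0, 89.2]
ft_force: [-0.0, -0.5, -0.3]
finger_gap: 48.9
```

Run:
```python
from h import *
q=r.sense();print(q['tool_pos'],q['tcp_rot'],q['ft_force'])
s=snap('scene');a=s['pixels'][250:350,150:270];cv2.imwrite('pics/s11.png',cv2.resize(a,None,fx=6,fy=6,interpolation=cv2.INTER_CUBIC)[:,:,::-1])
```

```text
[ 528.26748335 -291.31690402  192.20223364] [-1.79993169e+02  1.14681089e-02  8.92287559e+01] [-0.01848669 -0.48122855 -0.28264644]
```

View pics/s11.png

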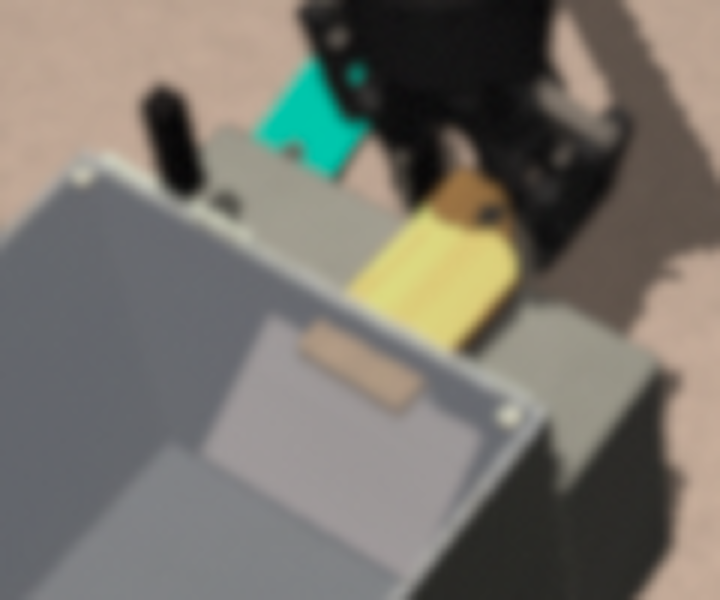

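Request:
drive_tool --moves '[[[0,-10,0],0],[[-0.5,-20,0],0],[[-0.5,-30,0],0],[[-0.5,-40,0],0],[[-1,-46,0],0],[[-1,-51,0],0],[[-1,-51,0],0],[[-1,-51,0],0]]'

```text
time: 25.25
tool_pos: [527.4, -341.3, 192.1]
tcp_rot: [-180.0, -0.0, 89.3]
ft_force: [1.3, -0.1, -0.9]
finger_gap: 48.1
```

Request:
drive_tool --moves '[[[0,0,0],0],[[0,0,0],0],[[0,0,0],0],[[0,0,0],0],[[0,0,0],0],[[0,0,0],0],[[0,0,0],0],[[0,0,0],0]]' --fingers 64

```text
time: 25.92
tool_pos: [527.5, -341.0, 192.3]
tcp_rot: [180.0, 0.0, 89.3]
ft_force: [0.5, -0.4, -0.2]
finger_gap: 63.8
```

Request:
drive_tool --moves '[[[0,15,0],0],[[0,35,3],0],[[0,60,15],0],[[-3,90,30],-6],[[-7,120,50],-12],[[-11,150,70],-18],[[-15,180,90],-24],[[-20,200,108],-30]]'

```text
time: 26.58
tool_pos: [507.1, -138.0, 301.6]
tcp_rot: [180.0, -0.1, 59.1]
ft_force: [0.2, 0.7, -0.5]
finger_gap: 63.9
```

Run:
```python
from h import *
q=r.sense();print(q['tool_pos'],q['tcp_rot'],q['finger_gap'])
s=snap('scene','sc12.png');a=s['pixels'][200:400,110:310];cv2.imwrite('pics/s12.png',cv2.resize(a,None,fx=3,fy=3,interpolation=cv2.INTER_CUBIC)[:,:,::-1])
a=s['pixels'][130:330,270:470];cv2.imwrite('pics/s12b.png',cv2.resize(a,None,fx=3,fy=3,interpolation=cv2.INTER_CUBIC)[:,:,::-1])
s=snap('top');a=s['pixels'][120:220,120:350];cv2.imwrite('pics/t12.png',cv2.resize(a,None,fx=3.45,fy=3.45,interpolation=cv2.INTER_CUBIC)[:,:,::-1])
```

```text
[ 507.09337859 -138.03517516  301.64999094] [ 1.79976317e+02 -5.82280475e-02  5.90737077e+01] 63.87587868611884
```

View pics/s12.png

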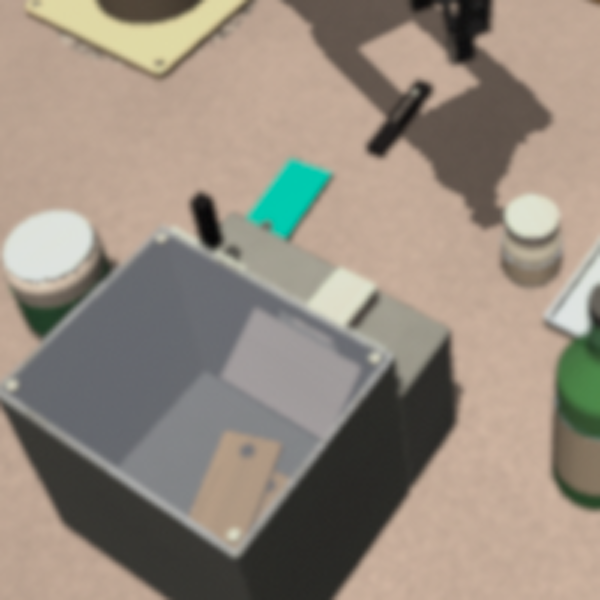

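View pics/s12b.png

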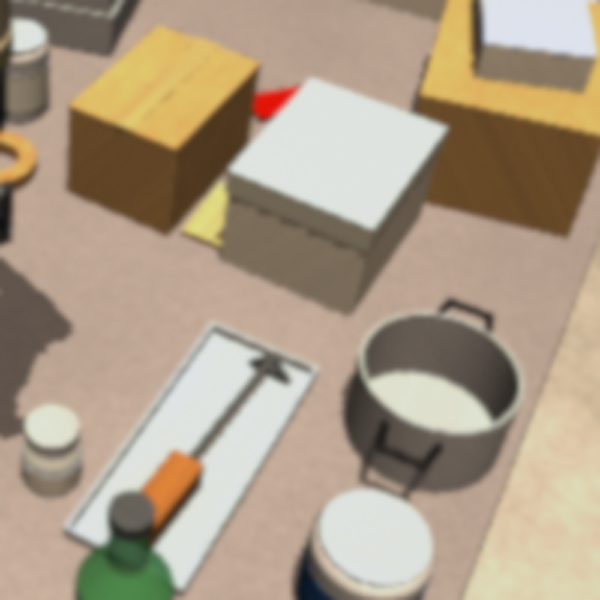

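View pics/t12.png

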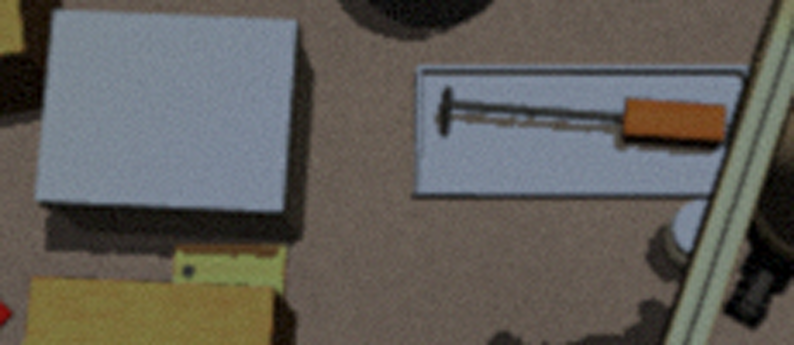

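Run:
```python
from h import *
t=snap('top');s=snap('scene')
for n,x,hi in(('top',t,(16,255,255)),('scene',s,(14,255,255))):
    hsv=cv2.cvtColor(x['pixels'],cv2.COLOR_RGB2HSV)
    m=cv2.inRange(hsv,np.array((5,150,60)),np.array(hi))
    for c in cv2.findContours(m,cv2.RETR_EXTERNAL,cv2.CHAIN_APPROX_NONE)[0]:
        if cv2.contourArea(c)>60:
            w=onz(x,c[:,0].astype(float),39).astype(np.float32);print(n,c[:,0].mean(0),cv2.minAreaRect(w))
f=lambda p,x,y,k:np.array([x,y])+(np.array(p)+.5)/k-.5
print('jar',onz(s,f([(531,215)],110,200,3),75),onz(t,[[322,186]],75))
print('wine top',onz(s,f([(130,512)],270,130,3),240))
g=lambda p:f(p,270,130,3)
print('scene carton white top',onz(s,g([(230,172),(373,232),(447,127),(310,77)]),130).round(1))
print('scene card top',onz(s,g([(71,105),(178,152),(258,65),(161,27)]),130).round(1))
print('tag scene',onz(s,g([(183,232),(222,245)]),10).round(1))
print('foot scene',onz(s,g([(247,366),(290,384),(272,353)]),5).round(1), onz(s,g([(247,366),(290,384)]),5).mean(0))
print('tray scene',onz(s,g([(212,324),(319,370),(66,530)]),14).round(1))
```

```text
top [314.74647887 154.54929577] ((682.74755859375, -95.5514144897461), (85.11394500732422, 30.66488265991211), 84.44261932373047)
scene [326.46428571 293.21428571] ((688.4461669921875, -99.29586029052734), (86.65348815917969, 32.53432083129883), 84.79706573486328)
scene [519.6424581  201.63128492] ((1084.6173095703125, 572.7750244140625), (262.5013427734375, 61.902099609375), 0.10474224388599396)
scene [ 12.69014085 121.70422535] ((-887.7564086914062, 15.011100769042969), (77.91165161132812, 164.1314697265625), 0.49230265617370605)
scene [117.32692308  77.58653846] ((-814.53759765625, 563.2948608398438), (246.6366424560547, 175.84841918945312), 32.160892486572266)
scene [154.23566879  67.87898089] ((-790.575927734375, 766.6220703125), (140.74488830566406, 631.6917724609375), 50.948184967041016)
scene [264.1627907   21.53488372] ((-624.8560791015625, 1656.8494873046875), (92.85931396484375, 193.34722900390625), 76.52579498291016)
jar [[ 576.44343899 -112.85411185]] [[ 575.73848593 -109.296207  ]]
wine top [[ 726.56425924 -266.33366088]]
scene carton white top [[590.3 233.7]
 [750.3 220.9]
 [763.  427.2]
 [599.1 438.6]]
scene card top [[390.  250.6]
 [529.1 236. ]
 [538.3 430.2]
 [405.6 444.4]]
tag scene [[539.6 248.6]
 [586.5 251.4]]
foot scene [[681.6 104.1]
 [728.4 104. ]
 [696.5 133.6]] [704.95390072 104.03104708]
tray scene [[ 629.1  131.2]
 [ 748.3  128.3]
 [ 623.6 -166. ]]
```

Request:
drive_tool --moves '[[[20,5,-20],4],[[45,12,-45],8],[[72,19,-72],12],[[100,26,-100],16],[[128,33,-128],20],[[152,39,-153],24],[[168,43,-175],25.2],[[176,45.5,-190],25.2]]' --fingers 60

```text
time: 27.45
tool_pos: [682.6, -95.4, 104.3]
tcp_rot: [-179.7, -0.0, 84.7]
ft_force: [-0.0, 0.3, -1.2]
finger_gap: 60.4
```

Request:
drive_tool --moves '[[[0,0,-12],0],[[0,0,-26],0],[[0,0,-40],0],[[0,0,-54],0],[[0,0,-65],0],[[0,0,-73],0],[[0,0,-78],0],[[0,0,-80],0]]'

```text
time: 28.12
tool_pos: [683.0, -95.6, 29.5]
tcp_rot: [-180.0, -0.0, 84.5]
ft_force: [0.3, 0.2, 0.8]
finger_gap: 59.9
```

Request:
drive_tool --moves '[[[0,0,0],0],[[0,0,0],0],[[0,0,0],0],[[0,0,0],0],[[0,0,0],0],[[0,0,0],0],[[0,0,0],0],[[0,0,0],0]]' --fingers 20 --squeeze 90

```text
time: 28.78
tool_pos: [684.3, -95.7, 31.5]
tcp_rot: [179.9, 0.0, 84.5]
ft_force: [-0.6, 0.9, 5.9]
finger_gap: 32.6
```

Request:
drive_tool --moves '[[[0,0,3],0],[[0,0,7],0],[[0,0,12],0],[[0,0,17],0],[[0,0,22],0],[[0,0,26],0],[[0,0,26],0],[[0,0,26],0]]'

```text
time: 29.45
tool_pos: [683.8, -95.6, 56.9]
tcp_rot: [179.9, 0.0, 84.5]
ft_force: [-0.0, 0.3, -2.2]
finger_gap: 33.1
```

Run:
```python
from h import *
q=r.sense();print(q['tool_pos'],q['tcp_rot'],q['finger_gap'])
s=snap('scene');a=s['pixels'][130:330,270:470];cv2.imwrite('pics/s13.png',cv2.resize(a,None,fx=3,fy=3,interpolation=cv2.INTER_CUBIC)[:,:,::-1])
```

```text
[683.81011818 -95.64379634  56.86915563] [1.79947427e+02 7.82566962e-03 8.44959195e+01] 33.0808342668076
```

View pics/s13.png

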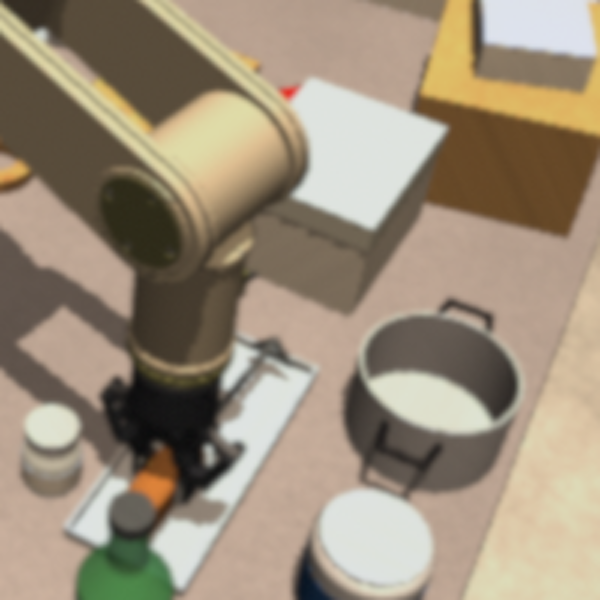

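Request:
drive_tool --moves '[[[0,8,0],0],[[0,22,0],0],[[0,38,0],0],[[0,54,0],0],[[0,66,0],0],[[0,75,0],0],[[-4,78,0],0],[[-14,80,0],0.5]]'

```text
time: 30.17
tool_pos: [670.0, -14.4, 56.6]
tcp_rot: [179.9, 0.0, 85.1]
ft_force: [-0.2, -0.6, -1.8]
finger_gap: 32.7
```

Request:
drive_tool --moves '[[[-16,2,0],0.2],[[-36,5,-1],0.4],[[-58,8,-2],0.6],[[-80,11,-4],0.8],[[-100,14,-5],1],[[-116,16,-6],1],[[-126,17.5,-6],1],[[-129.4,18.2,-6],1]]'

```text
time: 30.83
tool_pos: [538.2, 2.8, 49.9]
tcp_rot: [-179.9, 0.0, 86.0]
ft_force: [-0.1, -0.9, -1.3]
finger_gap: 32.5
```

Run:
```python
from h import *
q=r.sense();print(q['tool_pos'],q['tcp_rot'],q['finger_gap'])
s=snap('scene');a=s['pixels'][130:280,270:420];cv2.imwrite('pics/s14.png',cv2.resize(a,None,fx=4,fy=4,interpolation=cv2.INTER_CUBIC)[:,:,::-1])
t=snap('top');a=t['pixels'][120:260,120:320];cv2.imwrite('pics/t14.png',cv2.resize(a,None,fx=4,fy=4,interpolation=cv2.INTER_CUBIC)[:,:,::-1])
```

```text
[538.15288485   2.78241284  49.94677869] [-1.79922160e+02  1.04352379e-02  8.59993171e+01] 32.45726757545504
```

View pics/s14.png

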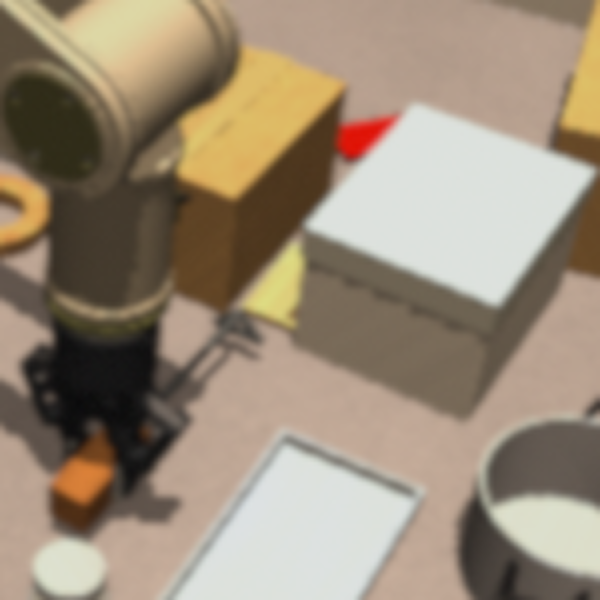

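View pics/t14.png

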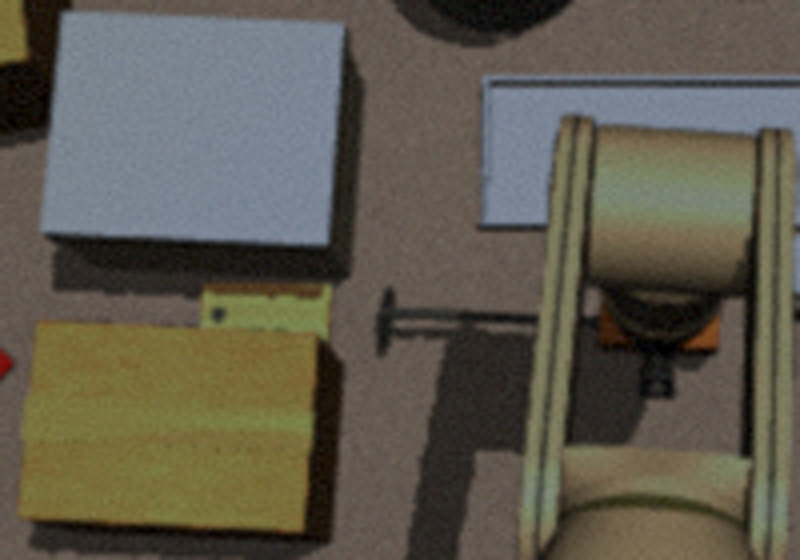

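Run:
```python
from h import *
t=snap('top');s=snap('scene')
f=lambda p,x,y,k:np.array([x,y])+(np.array(p)+.5)/k-.5
g=lambda p:f(p,120,120,4)
a=onz(t,g([(389,288),(383,355)]),24);print('foot top',a.round(1),a.mean(0))
print('wire',onz(t,g([(400,316),(540,321)]),48).round(1))
print('w/c',onz(t,g([(345,24),(330,245),(42,237)]),130).round(1),onz(t,g([(318,334),(38,321)]),130).round(1))
g=lambda p:f(p,270,130,4)
print('scene w/c',onz(s,g([(307,234),(496,307),(593,172)]),130).round(1),onz(s,g([(235,200),(345,87)]),130).round(1))
a=onz(s,g([(213,327),(262,352)]),24);print('foot sc',a.round(1),a.mean(0))
print('wall bottoms scene: card',onz(s,g([(225,308)]),0),'white',onz(s,g([(297,345)]),0))
```

```text
foot top [[576.9 205.7]
 [525.2 210.4]] [551.05010363 208.05999903]
wire [[550.3 194.6]
 [544.   90.2]]
w/c [[749.4 224. ]
 [586.3 234.1]
 [597.  438.3]] [[522.6 242.3]
 [536.5 439.3]]
scene w/c [[592.7 228.7]
 [748.4 223. ]
 [761.8 422.5]] [[525.8 238.3]
 [539.  430.3]]
foot sc [[532.5 201.5]
 [580.1 195.1]] [556.30233177 198.28980936]
wall bottoms scene: card [[520.54057907 252.25888645]] white [[592.76421309 241.69398559]]
```

Request:
drive_tool --moves '[[[1,12,0],0],[[2,28,0],0],[[3.2,46,0],0],[[4.5,64,0],0],[[5.7,82,0],0],[[7,100,0],0],[[8,114,0],0],[[8.6,122,0],0]]'

```text
time: 31.7
tool_pos: [549.2, 126.7, 50.4]
tcp_rot: [180.0, -0.0, 86.1]
ft_force: [-0.2, -0.4, -1.3]
finger_gap: 32.4
```

Request:
drive_tool --moves '[[[0.5,8,0],0],[[1.2,18,0],0],[[2,28,0],0],[[2.5,35,0],0],[[2.7,38,0],0],[[2.7,38,0],0],[[2.7,38,0],0],[[2.7,38,0],0]]'

```text
time: 32.37
tool_pos: [551.3, 162.2, 50.3]
tcp_rot: [-180.0, 0.0, 86.0]
ft_force: [-0.7, 0.1, -1.0]
finger_gap: 32.7
```

Run:
```python
from h import *
q=r.sense();print(q['tool_pos'],q['tcp_rot'],q['ft_force'],q['finger_gap'])
t=snap('top');a=t['pixels'][120:260,120:320];cv2.imwrite('pics/t15.png',cv2.resize(a,None,fx=4,fy=4,interpolation=cv2.INTER_CUBIC)[:,:,::-1])
```

```text
[551.34260162 162.23111999  50.26515805] [-1.79995213e+02  1.36154056e-02  8.59798783e+01] [-0.72610508  0.05898524 -1.03992859] 32.6822017157952
```

View pics/t15.png

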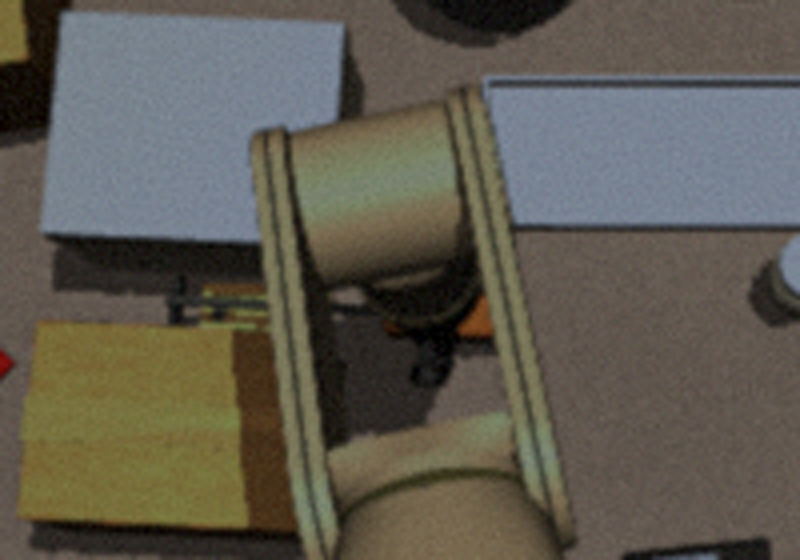

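Request:
drive_tool --moves '[[[0,0,-4],0],[[0,0,-9],0],[[0,0,-14],0],[[0,0,-18],0],[[0,0,-21],0],[[0,0,-22],0],[[0,0,-22],0],[[0,0,-22],0]]'

```text
time: 33.08
tool_pos: [551.3, 162.5, 28.5]
tcp_rot: [-180.0, 0.0, 86.0]
ft_force: [-4.1, -1.4, 4.4]
finger_gap: 32.9
```

Request:
drive_tool --moves '[[[-0.3,-4,0],0],[[-0.7,-10,0],0],[[-1.2,-18,0],0],[[-2,-28,0],0],[[-2.7,-38,0],0],[[-3.4,-48,0],0],[[-4.1,-58,0],0],[[-4.5,-65,0],0]]'

```text
time: 33.75
tool_pos: [547.0, 96.2, 28.5]
tcp_rot: [180.0, -0.0, 85.9]
ft_force: [-0.2, 3.1, 3.7]
finger_gap: 32.3
```

Run:
```python
from h import *
q=r.sense();print(q['tool_pos'],q['tcp_rot'],q['ft_force'],q['finger_gap'])
s=snap('scene');a=s['pixels'][130:280,270:420];cv2.imwrite('pics/s16.png',cv2.resize(a,None,fx=4,fy=4,interpolation=cv2.INTER_CUBIC)[:,:,::-1])
```

```text
[546.99963791  96.17818078  28.53939324] [ 1.79972450e+02 -3.60130752e-03  8.59456467e+01] [-0.18827396  3.1123788   3.67991536] 32.28128590632058
```

View pics/s16.png

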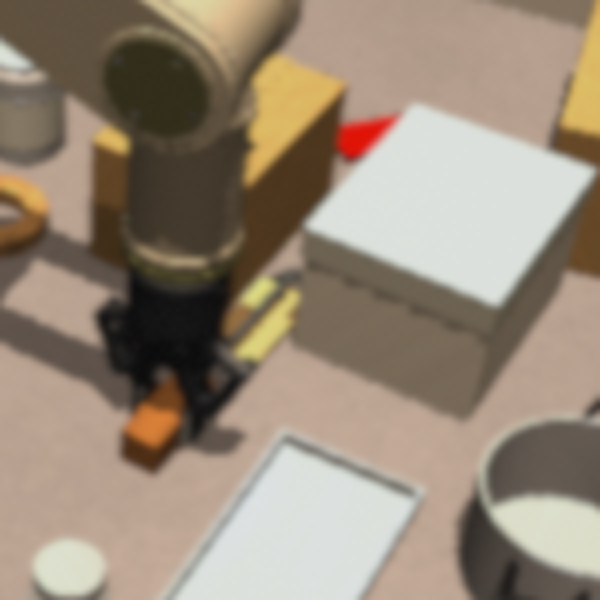

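Request:
drive_tool --moves '[[[-0.5,-7,0],0],[[-1,-15,0],0],[[-1.7,-24,0],0],[[-2.4,-34,0],0],[[-3.1,-44,0],0],[[-3.8,-54,0],0],[[-4.3,-62,0],0],[[-4.7,-67,0],0]]'

```text
time: 34.47
tool_pos: [542.2, 29.4, 28.5]
tcp_rot: [180.0, -0.0, 86.0]
ft_force: [0.7, 4.3, 5.8]
finger_gap: 33.0
```

Request:
drive_tool --moves '[[[-0.5,-7,0],0],[[-1,-15,0],0],[[-1.7,-24,0],0],[[-2.4,-34,0],0],[[-2.8,-40,0],0],[[-3,-43,0],0],[[-3,-43,0],0],[[-3,-43,0],0]]'

```text
time: 35.13
tool_pos: [539.1, -13.9, 28.5]
tcp_rot: [180.0, 0.1, 86.0]
ft_force: [0.6, -1.2, 7.0]
finger_gap: 32.9
```

Run:
```python
from h import *
q=r.sense();print(q['tool_pos'],q['tcp_rot'],q['ft_force'],q['finger_gap'])
s=snap('scene');a=s['pixels'][130:280,270:420];cv2.imwrite('pics/s17.png',cv2.resize(a,None,fx=4,fy=4,interpolation=cv2.INTER_CUBIC)[:,:,::-1])
t=snap('top');a=t['pixels'][120:260,120:320];cv2.imwrite('pics/t17.png',cv2.resize(a,None,fx=4,fy=4,interpolation=cv2.INTER_CUBIC)[:,:,::-1])
```

```text
[539.11504338 -13.89558127  28.48554574] [1.79991989e+02 6.54290745e-02 8.59641176e+01] [ 0.58692536 -1.15140496  7.03526441] 32.93211397012734
```

View pics/s17.png

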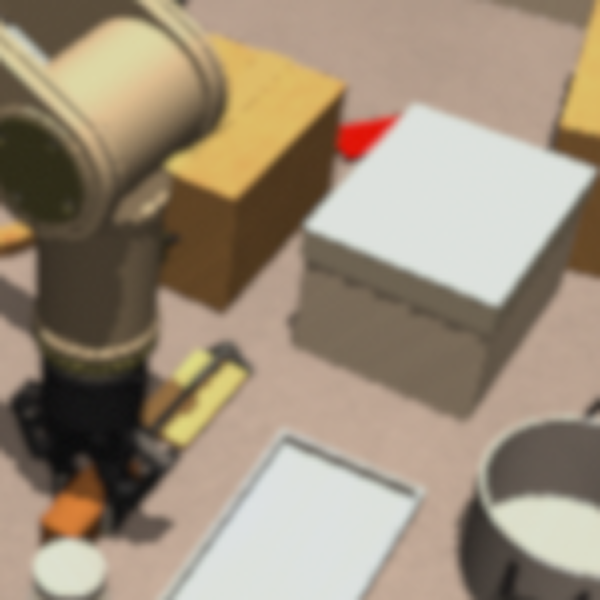

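View pics/t17.png

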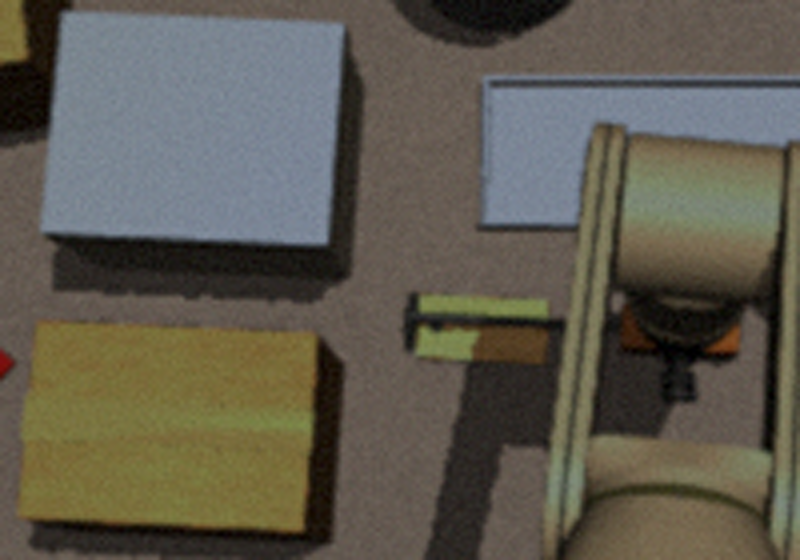

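Request:
drive_tool --moves '[[[0,0,4],0],[[0,0,10],0],[[0,0,17],0],[[0,0,24],0],[[0,0,30],0],[[0,0,34],0],[[2,0,35],0],[[8,0,35],0]]'

```text
time: 35.9
tool_pos: [547.2, -12.3, 63.7]
tcp_rot: [180.0, 0.0, 86.0]
ft_force: [0.3, 0.4, -1.5]
finger_gap: 32.6
```

Request:
drive_tool --moves '[[[14,0,0],0],[[32,0,0],0],[[52,0,0],0],[[74,0,0],0],[[96,0,0],0],[[115,0,0],0],[[129,0,0],0],[[136,0,0],0]]'

```text
time: 36.57
tool_pos: [684.8, -12.3, 62.6]
tcp_rot: [180.0, -0.0, 86.0]
ft_force: [0.8, -0.0, -1.6]
finger_gap: 32.7
```

Request:
drive_tool --moves '[[[0,-6,0],0],[[0,-18,0],0],[[0,-34,0],0],[[0,-52,0],0],[[0,-68,0],0],[[0,-79,0],0],[[0,-83,0],0],[[0,-83,0],0]]'

```text
time: 37.23
tool_pos: [682.9, -97.2, 63.4]
tcp_rot: [180.0, 0.0, 85.9]
ft_force: [0.9, 0.2, -1.1]
finger_gap: 32.8
```

Run:
```python
from h import *
q=r.sense();print(q['tool_pos'],q['tcp_rot'],q['ft_force'],q['finger_gap'])
s=snap('scene');a=s['pixels'][150:350,250:450];cv2.imwrite('pics/s18.png',cv2.resize(a,None,fx=3,fy=3,interpolation=cv2.INTER_CUBIC)[:,:,::-1])
```

```text
[682.85995815 -97.22966614  63.4114882 ] [1.79995974e+02 6.19229630e-03 8.58664202e+01] [ 0.86021227  0.20228748 -1.1112329 ] 32.80716189136424
```

View pics/s18.png

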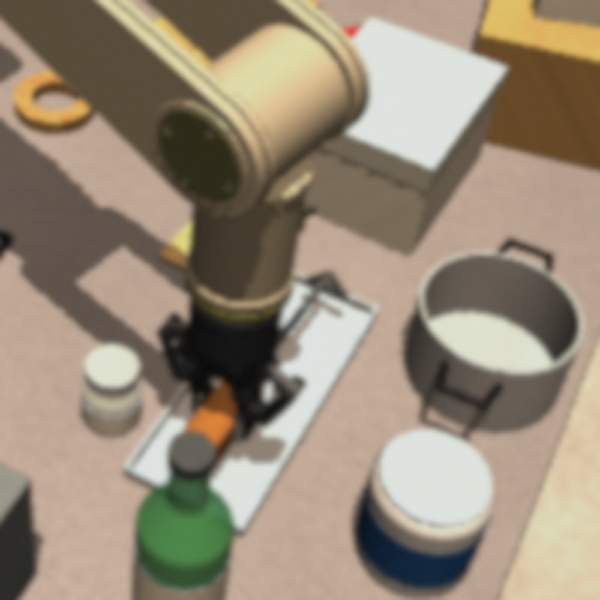

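Request:
drive_tool --moves '[[[0,0,-4],0],[[0,0,-10],0],[[0,0,-16],0],[[0,0,-22],0],[[0,0,-27],0],[[0,0,-30],0],[[0,0,-32],0],[[0,0,-32.5],0]]'

```text
time: 37.95
tool_pos: [683.0, -95.0, 31.5]
tcp_rot: [-180.0, -0.0, 86.0]
ft_force: [-7.0, 1.5, 9.6]
finger_gap: 32.6
```

Request:
drive_tool --moves '[[[0,0,0],0],[[0,0,0],0],[[0,0,0],0],[[0,0,0],0],[[0,0,0],0],[[0,0,0],0],[[0,0,0],0],[[0,0,0],0]]' --fingers 60

```text
time: 38.62
tool_pos: [683.2, -95.4, 30.8]
tcp_rot: [180.0, -0.0, 86.0]
ft_force: [-0.0, -0.8, -0.7]
finger_gap: 60.1
```

Request:
drive_tool --moves '[[[0,0,5],0],[[0,0,15],0],[[0,0,30],0],[[0,0,55],0],[[0,0,85],0],[[-5,0,115],0],[[-25,0,145],0],[[-50,0,160],0]]' --fingers 66

```text
time: 39.28
tool_pos: [635.6, -95.8, 197.9]
tcp_rot: [179.5, 0.1, 86.0]
ft_force: [0.7, -1.0, 1.3]
finger_gap: 66.0
```

Request:
drive_tool --moves '[[[-20,0,0],0],[[-45,0,0],0],[[-70,0,0],0],[[-95,0,0],0],[[-120,0,0],0],[[-145,0,0],0],[[-165,0,0],0],[[-180,0,0],0]]'

```text
time: 39.95
tool_pos: [452.1, -95.4, 192.6]
tcp_rot: [179.9, 0.0, 86.0]
ft_force: [0.1, 0.3, -0.2]
finger_gap: 66.1
```

Run:
```python
from h import *
q=r.sense();print(q['tool_pos'],q['tcp_rot'],q['ft_force'],q['finger_gap'])
alltags()
s=snap('scene');a=s['pixels'][150:350,250:450];cv2.imwrite('pics/s19.png',cv2.resize(a,None,fx=3,fy=3,interpolation=cv2.INTER_CUBIC)[:,:,::-1])
t=snap('top');a=t['pixels'][120:260,180:380];cv2.imwrite('pics/t19.png',cv2.resize(a,None,fx=4,fy=4,interpolation=cv2.INTER_CUBIC)[:,:,::-1])
```

```text
[452.09821147 -95.43809898 192.59402843] [1.79874812e+02 3.90332735e-02 8.59866968e+01] [ 0.13486842  0.26508053 -0.16406252] 66.07331977964633
top (array([240., 202.]), 545.8, 136.6, 98, 50, np.float32(88.7))
scene (array([317., 229.]), 546.7, 133.9, 102, 51, np.float32(86.1))
```

View pics/s19.png

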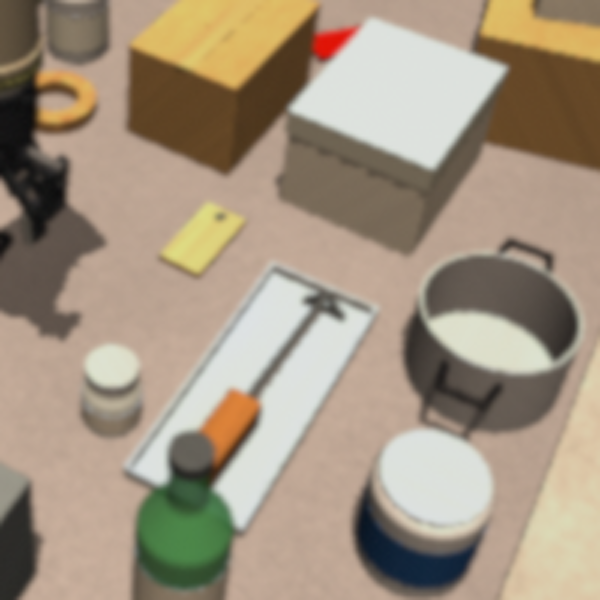

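View pics/t19.png

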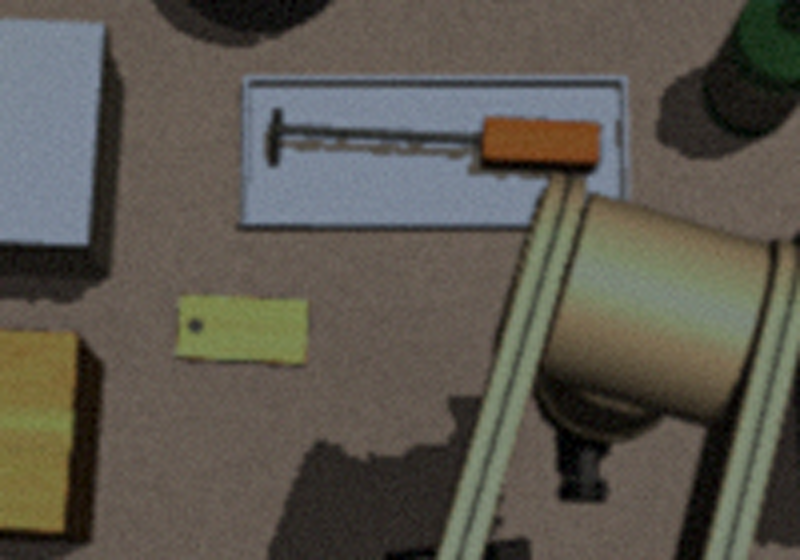

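Request:
drive_tool --moves '[[[8,22,0],1.4],[[22,60,-10],1.4],[[37,100,-25],1.4],[[52,140,-40],1.4],[[66,178,-58],1.4],[[80,215,-75],1.4],[[90,243,-90],1.4],[[95,258.7,-100],1.4]]'

```text
time: 40.82
tool_pos: [549.3, 167.7, 89.4]
tcp_rot: [180.0, -0.1, 87.5]
ft_force: [0.5, -0.5, -0.6]
finger_gap: 66.1
```

Request:
drive_tool --moves '[[[0,0,-8],0],[[0,0,-20],0],[[0,0,-34],0],[[0,0,-46],0],[[0,0,-54],0],[[0,0,-60],0],[[0,0,-64],0],[[0,0,-66.5],0]]'

```text
time: 41.48
tool_pos: [548.3, 162.9, 24.1]
tcp_rot: [-180.0, 0.0, 87.4]
ft_force: [-0.6, -0.5, 0.1]
finger_gap: 66.1
```

Request:
drive_tool --moves '[[[0,0,0],0],[[0,0,0],0],[[0,0,0],0],[[0,0,0],0],[[0,0,0],0],[[0,0,0],0],[[0,0,0],0],[[0,0,0],0]]' --fingers 35 --squeeze 40

```text
time: 42.15
tool_pos: [548.7, 163.5, 24.9]
tcp_rot: [179.9, -0.0, 87.4]
ft_force: [0.2, -0.6, 6.3]
finger_gap: 48.5
```

Request:
drive_tool --moves '[[[0,0,5],0],[[0,0,15],0],[[0,0,30],0],[[0,0,50],0],[[0,0,75],0],[[0,0,105],0],[[0,0,140],0],[[0,0,168],0]]'

```text
time: 42.82
tool_pos: [548.1, 163.4, 195.3]
tcp_rot: [179.9, -0.0, 87.4]
ft_force: [1.0, 0.9, -0.1]
finger_gap: 48.4
```

Run:
```python
from h import *
q=r.sense();print(q['tool_pos'],q['tcp_rot'],q['finger_gap'])
s=snap('scene');a=s['pixels'][150:300,230:400];cv2.imwrite('pics/s20.png',cv2.resize(a,None,fx=4,fy=4,interpolation=cv2.INTER_CUBIC)[:,:,::-1])
```

```text
[548.11081119 163.38315993 195.25596704] [ 1.79941561e+02 -1.90283821e-02  8.73966927e+01] 48.420060433432184
```

View pics/s20.png

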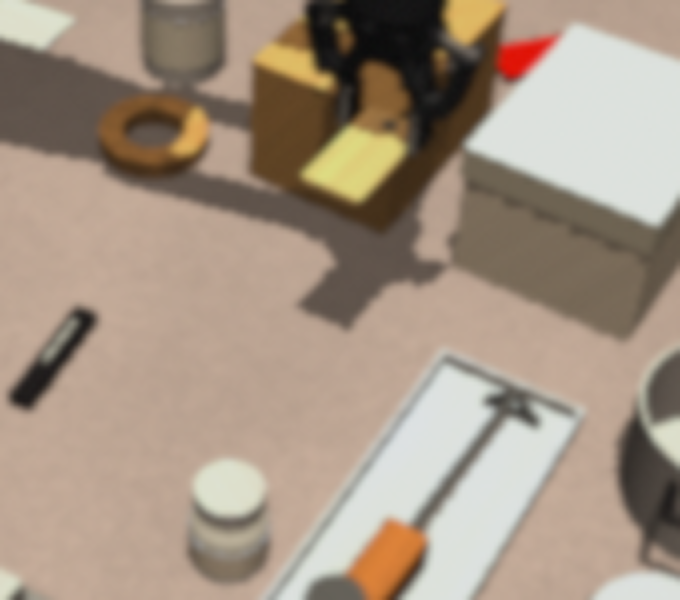

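Request:
drive_tool --moves '[[[-1,-15,0],1.9],[[-3,-42,0],1.9],[[-5,-72,0],1.9],[[-7,-102,0],1.9],[[-9,-132,0],1.9],[[-11,-162,0],1.9],[[-13,-188,0],1.9],[[-15,-210,0],1.9]]'

```text
time: 43.53
tool_pos: [532.6, -48.5, 192.6]
tcp_rot: [-180.0, 0.0, 89.3]
ft_force: [0.1, -0.3, -0.6]
finger_gap: 48.2
```

Request:
drive_tool --moves '[[[-1,-25,0],0],[[-2,-55,0],0],[[-3,-85,0],0],[[-4,-115,0],0],[[-4.7,-145,0],0],[[-4.7,-168,0],0],[[-4.7,-180,0],0],[[-4.7,-183.3,0],0]]'

```text
time: 44.2
tool_pos: [528.1, -231.7, 192.4]
tcp_rot: [-180.0, 0.0, 89.2]
ft_force: [-0.4, 0.4, -1.3]
finger_gap: 48.0
```

Request:
drive_tool --moves '[[[0,0,0],0],[[0,0,0],0],[[0,-10,0],0],[[0,-20,0],0],[[0,-32,0],0],[[0,-44,0],0],[[-0.5,-54,0],0],[[-0.5,-60,0],0]]'

```text
time: 44.87
tool_pos: [527.7, -291.8, 192.3]
tcp_rot: [-180.0, 0.0, 89.2]
ft_force: [0.2, 0.1, -0.4]
finger_gap: 48.3
```

Run:
```python
from h import *
q=r.sense();print(q['tool_pos'],q['tcp_rot'],q['ft_force'],q['finger_gap'])
s=snap('scene');a=s['pixels'][250:350,150:270];cv2.imwrite('pics/s21.png',cv2.resize(a,None,fx=6,fy=6,interpolation=cv2.INTER_CUBIC)[:,:,::-1])
```

```text
[ 527.72867945 -291.81344928  192.26496128] [-1.79995955e+02  1.86138977e-02  8.92291858e+01] [ 0.21966536  0.10713943 -0.40618018] 48.30503025918331
```

View pics/s21.png

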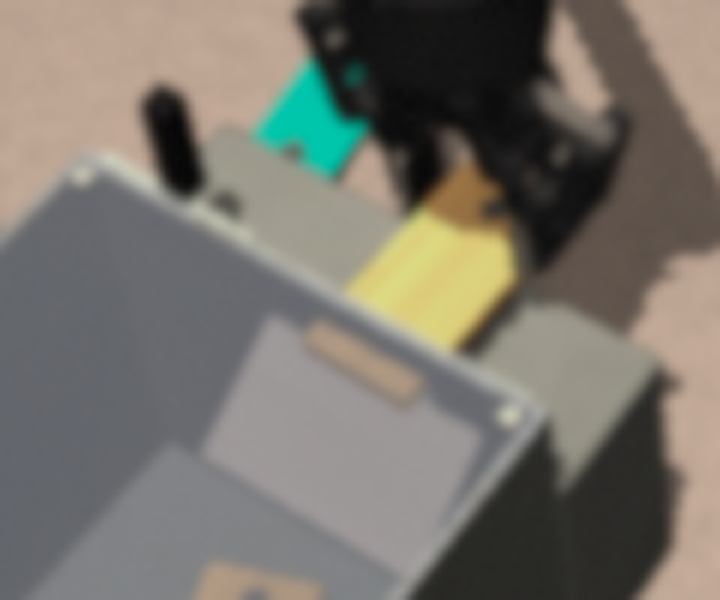

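Request:
drive_tool --moves '[[[0,-10,0],0],[[0,-20,0],0],[[0,-30,0],0],[[-0.5,-40,0],0],[[-0.5,-46,0],0],[[-0.5,-51,0],0],[[-0.5,-51,0],0],[[-0.5,-51,0],0]]'

```text
time: 45.58
tool_pos: [527.4, -341.1, 192.2]
tcp_rot: [-180.0, -0.0, 89.3]
ft_force: [-1.2, 0.7, 0.3]
finger_gap: 48.4
```

Request:
drive_tool --moves '[[[0,0,0],0],[[0,0,0],0],[[0,0,0],0],[[0,0,0],0],[[0,0,0],0],[[0,0,0],0],[[0,0,0],0],[[0,0,0],0]]' --fingers 64

```text
time: 46.25
tool_pos: [527.5, -340.9, 192.3]
tcp_rot: [180.0, 0.0, 89.3]
ft_force: [-1.0, -0.4, -0.0]
finger_gap: 64.4
```

Request:
drive_tool --moves '[[[0,15,0],0],[[0,40,2],0],[[0,70,15],0],[[0,95,40],0],[[-20,100,70],0],[[-45,100,95],0],[[-75,90,110],0],[[-98,80,110],0]]'

```text
time: 46.92
tool_pos: [429.6, -260.7, 307.2]
tcp_rot: [179.7, 0.2, 89.4]
ft_force: [0.9, -0.3, 0.5]
finger_gap: 64.1
```

Run:
```python
from h import *
q=r.sense();print(q['tool_pos'],q['tcp_rot'],q['finger_gap'])
s=snap('scene');a=s['pixels'][200:400,110:310];cv2.imwrite('pics/s22.png',cv2.resize(a,None,fx=3,fy=3,interpolation=cv2.INTER_CUBIC)[:,:,::-1])
```

```text
[ 429.60526895 -260.71514912  307.17085097] [179.67910518   0.24519228  89.41822195] 64.1222950842872
```

View pics/s22.png

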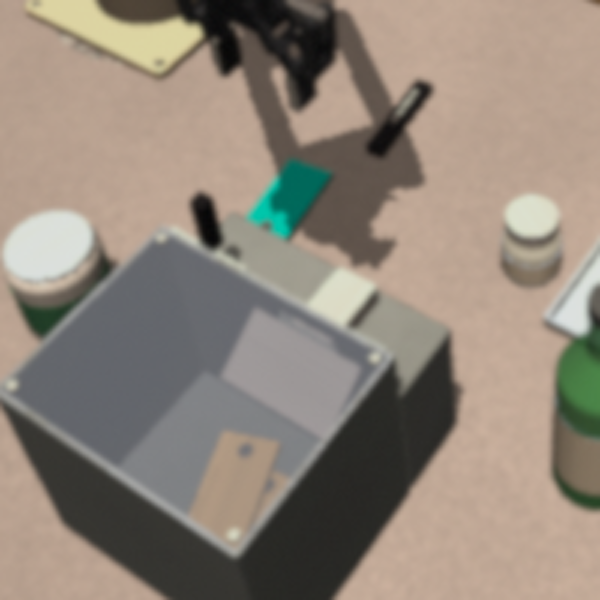

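Run:
```python
from h import *
s=snap('scene');n=cv2.cvtColor(s['pixels'],cv2.COLOR_RGB2BGR);o=cv2.imread('pics/sc12.png')
f=lambda i:cv2.resize(i[330:390,160:225],None,fx=6,fy=6,interpolation=cv2.INTER_CUBIC)
cv2.imwrite('pics/cmp.png',np.hstack([f(o),f(n)]))
t=snap('top');cv2.imwrite('pics/t23.png',cv2.resize(t['pixels'][150:270,365:495],None,fx=5,fy=5,interpolation=cv2.INTER_CUBIC)[:,:,::-1])
```

```text
(no output)
```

View pics/cmp.png

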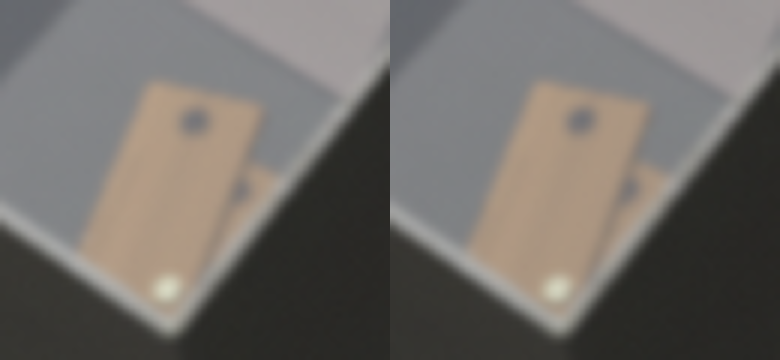

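View pics/t23.png

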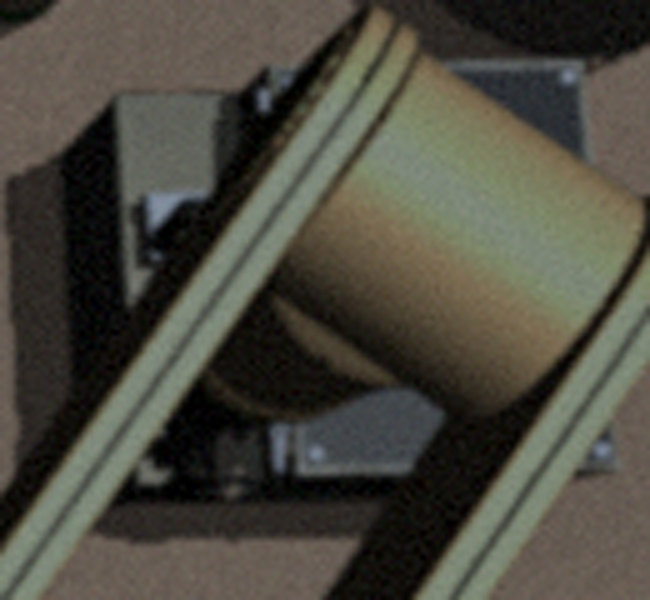

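Request:
drive_tool --moves '[[[5,20,0],0],[[10,50,0],0],[[15,85,0],0],[[20,120,0],0],[[20,150,0],0],[[20,175,0],0],[[20,190,0],0],[[20,200,0],0]]'

```text
time: 47.73
tool_pos: [449.6, -58.3, 301.7]
tcp_rot: [-180.0, -0.1, 89.4]
ft_force: [1.9, -0.1, 0.2]
finger_gap: 63.9
```

Run:
```python
from h import *
s=snap('scene')
f=lambda i,k:cv2.resize(i,None,fx=k,fy=k,interpolation=cv2.INTER_CUBIC)
t=snap('top','t24f.png');a=f(t['pixels'][155:255,375:495],6)
a=np.clip(a.astype(float)*2,0,255).astype(np.uint8);cv2.imwrite('pics/t24.png',a[:,:,::-1])
cv2.imwrite('pics/s24.png',f(s['pixels'][270:400,105:270],4.5)[:,:,::-1])
```

```text
(no output)
```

View pics/t24.png

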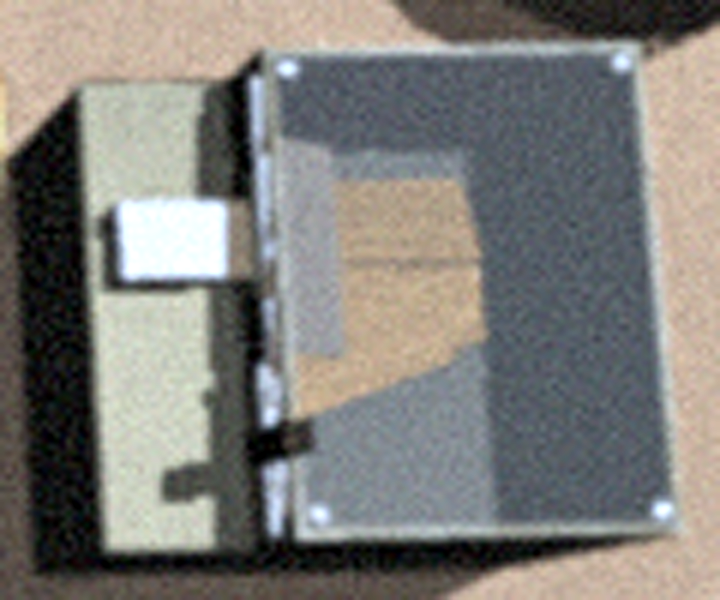

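View pics/s24.png

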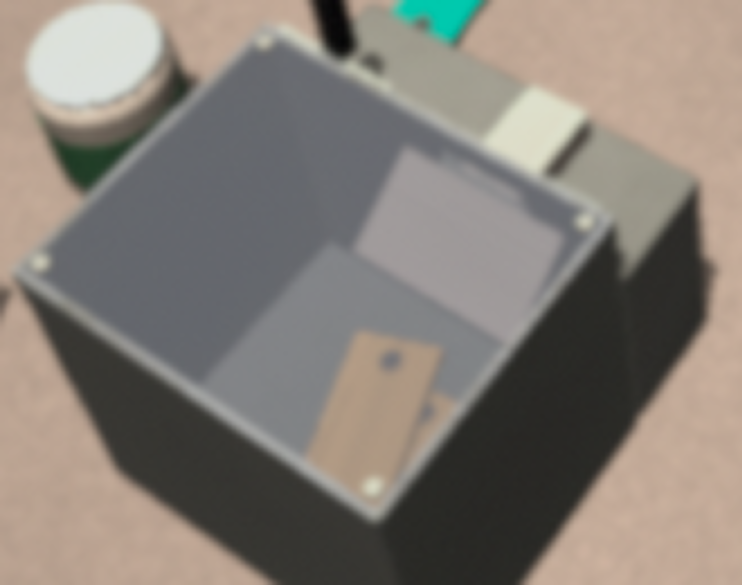

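View pics/t24f.png

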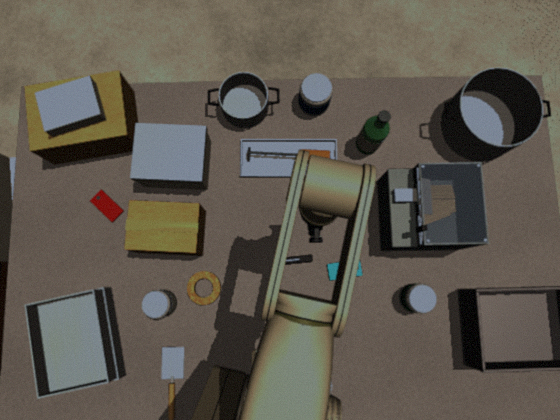

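Request:
drive_tool --moves '[[[-3,-20,0],0],[[-7,-58,0],0],[[-11,-98,0],0],[[-14,-138,0],0],[[-17,-178,0],0],[[-19,-218,0],0],[[-21,-255,0],0],[[-21,-284,0],0]]' --fingers 45 --squeeze 25

```text
time: 48.5
tool_pos: [427.0, -348.9, 301.6]
tcp_rot: [-180.0, 0.0, 89.1]
ft_force: [-0.2, 0.8, 0.7]
finger_gap: 44.8
```

Request:
drive_tool --moves '[[[0,0,0],0],[[0,0,0],0],[[0,0,-12],0],[[0,0,-28],0],[[0,0,-44],0],[[0,0,-56],0],[[0,0,-63],0],[[0,0,-63],0]]'

```text
time: 49.17
tool_pos: [427.9, -343.5, 236.9]
tcp_rot: [-179.9, -0.1, 89.4]
ft_force: [0.5, 0.3, -0.4]
finger_gap: 45.2
```

Request:
drive_tool --moves '[[[0,0,0],0],[[0,0,0],0],[[0,0,0],0],[[0,0,0],0],[[0,0,0],0],[[0,0,0],0],[[0,0,0],0],[[0,0,0],0]]' --fingers 5

```text
time: 49.83
tool_pos: [429.0, -345.2, 240.6]
tcp_rot: [179.9, 0.1, 89.3]
ft_force: [0.1, 2.3, 5.0]
finger_gap: 13.5
```

Request:
drive_tool --moves '[[[8,0,0],0],[[22,0,0],0],[[36,-0.5,0],0],[[50,-0.5,0],0],[[64,-1,0],0],[[78,-1,0],0],[[90,-1,0],0],[[99,-1,0],0]]'

```text
time: 50.5
tool_pos: [528.3, -345.9, 240.5]
tcp_rot: [180.0, 0.0, 89.3]
ft_force: [-40.7, 4.2, 15.1]
finger_gap: 13.3
```

Request:
drive_tool --moves '[[[0.5,0,0],0],[[0.5,0,0],0],[[0.5,0,0],0],[[0.5,0,0],0],[[0.5,0,0],0],[[0.5,0,0],0],[[0.5,0,0],0],[[0.5,0,0],0]]'

```text
time: 51.17
tool_pos: [527.7, -345.9, 240.6]
tcp_rot: [-180.0, 0.0, 89.3]
ft_force: [-5.7, 4.0, 8.3]
finger_gap: 13.2
```

Request:
drive_tool --moves '[[[0,0,0],0],[[0,0,0],0],[[0,0,0],0],[[0,0,0],0],[[0,0,20],0],[[0,0,50],0],[[0,15,85],0],[[-5,40,100],0]]' --fingers 45

```text
time: 51.83
tool_pos: [523.7, -307.8, 343.6]
tcp_rot: [179.8, 0.2, 89.2]
ft_force: [1.4, -0.2, 2.1]
finger_gap: 45.2
```

Request:
drive_tool --moves '[[[-10,20,0],0],[[-20,50,0],0],[[-30,85,0],0],[[-40,120,0],0],[[-50,155,0],0],[[-60,190,0],0],[[-70,220,0],0],[[-75,240,0],0]]'

```text
time: 52.5
tool_pos: [447.0, -63.6, 339.5]
tcp_rot: [180.0, -0.0, 89.4]
ft_force: [-0.0, 0.9, 0.8]
finger_gap: 44.8
```

Run:
```python
from h import *
q=r.sense();print(q['time'],q['tool_pos'],q['ft_force'])
s=snap('scene');n=cv2.cvtColor(s['pixels'],cv2.COLOR_RGB2BGR);o=cv2.imread('pics/scene0.png')
f=lambda i:cv2.resize(i[265:350,160:260],None,fx=4,fy=4,interpolation=cv2.INTER_CUBIC)
cv2.imwrite('pics/cmp2.png',np.hstack([f(o),f(n)])); cv2.imwrite('pics/s25.png',n)
```

```text
52.5 [446.98313921 -63.59533736 339.45370633] [-0.03500677  0.87161836  0.82902709]
```

View pics/cmp2.png

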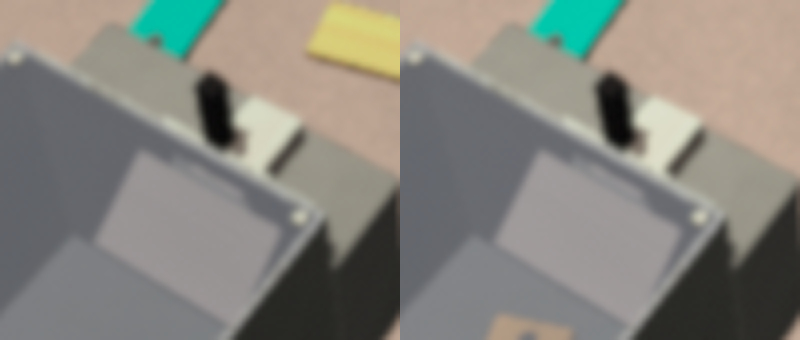

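View pics/s25.png

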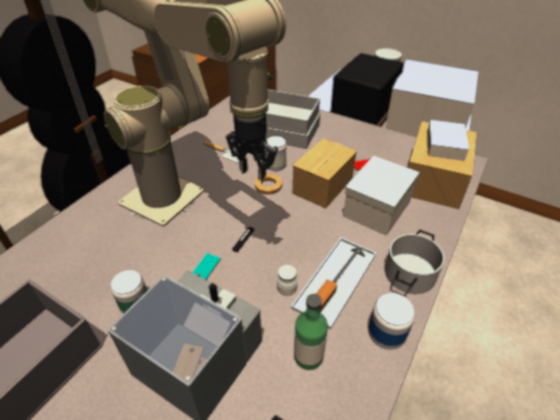

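```bash
python3 -c "
from h import *
print(r.hand_in())"
```

```text
the job is handed in; nothing more can be done
None
```

I opened the shutter and posted the three loose tags. I raked the fourth tag about 100 mm clear of the gap and posted it too. The rake is back in its tray, the shutter is shut, and the job was handed in at about 52.5 s; no verdict was reported.

**Last checks:**
- **Shutter:** the tab is at the same pixels as in the first picture, so it is fully shut. The wrist briefly read about 41 N when the shutter met its stop. That was with the fingers holding the tab, and I don't expect it to count against the 40 N limit, which is for the arm and gripper body.
- **Tags:** none is left on the worktop, tongue or chute. The tags inside overlap, so I could not count all four separately, and the picture hardly changed after the last one. I saw each tag enter the slot, so I take all four to be inside.
- **Rake:** it lies in the tray, placed about 2.5° off the tray's length, and its middle looks close to the tray's centre.
- **Bystanders:** from the pictures they look unmoved; I did not measure them.

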